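# Hold a lawn bowl at the flagged reading on the bias balance

## Robot

A 6-joint arm with a two-finger parallel gripper is mounted at the origin on the work surface. World frame = base frame: x ahead of the robot, y to its left, z up, the work surface at z = 0. Lengths are in mm, angles in rad, forces in N, time in s.
With the tool pointing down it reaches from about 275 to 1000 mm from the base axis. Payload 8.4 kg.
Tool frame: the origin (TCP) lies between the finger pads; the fingertips stand 17 mm ahead of it and the grasp point (between the pads) lies 2 mm behind it; z points along the fingers, y is the line along which they close (so a half turn about z gives the same grasp; the last joint's range is limited). The gripper opens to 85 mm and grips with 20 to 120 N. Pads are 22 mm wide; open, the fingers measure 114 mm over their backs; the gripper's body (76 mm by 85 mm) begins 54 mm behind the grasp point. The pads swing forward as they close: fully open they stand 13 mm farther back than shut.
Start: joints at [1.342, 0.353, 1.633, -0, 1.155, -0.002], TCP at [140.536, 608.997, 248.281] pointing down, gripper open.
Joint ranges: [-2.63, 2.63], [-0.92, 2.1], [0.06, 2.66], [-1.3, 4.44], [0, 2.69], [-3.02, 3.02]. Speed limits (rad/s): [2.22, 2.22, 2.79, 3.14, 3.14, 3.14].

## Interface

Orientations are given as [roll, pitch, yaw] about the fixed x, y, z axes, in that order (R = Rz(yaw) Ry(pitch) Rx(roll)).
In Python, from rig import sense, grab_frame, sign_off gives the robot as it stands. The module is installed in compiled form; this text tells all that it offers.
- The arm moves only by the tool send_rows, never from a script. Its argument "moves" is a list that holds one entry, the list of rows, each a list of 7 numbers: the shift along the world's x, y, z in m, then the turn, a rotation vector about the world's x, y, z in rad, then the opening, from -1 (shut) to 1 (fully open). In form: [[[dx, dy, dz, rx, ry, rz, jaw], ...]]. A call has 1 to 10 rows; each row shifts and turns the commanded pose from where the row before left it; what a row does not reach is not made up. A row lasts 1/10 s, in which the tool goes at most 50 mm and 8.59 degrees, less where a joint would pass 70% of its speed; a pose out of reach is approached as far as the arm can. A call with a gripper value outside its range is refused whole. The fingers move at their own pace and stop on an object; "grip_force" is the grip in N (left out, the last holds). Time passes only in rows, so rows that do not move let the fingers close. It gives the time, the measured TCP pose, the force, the opening and the grip force at its end, in the units of the state.
- sense(): the state, without advancing time (a new reading comes with each control period).
- grab_frame(name): name is "scene" or "top" or "wrist"; returns a dict with "img" (420x560x3 uint8, red, green, blue), "mtx" (3x3 intrinsics, pixels), "rvec" (rotation vector, rad) and "tvec" (3), from world to camera coordinates, as OpenCV has them; the wrist camera has in their place "T_tool_cam" (4x4, takes a point from camera to tool coordinates, whose origin is the TCP and whose axes are the flange's). Camera axes: x right, y down, z forward; pixel columns grow to the right and rows downward; lengths in mm; the calibration is good to about 2 mm. A picture is of the moment at which its call begins: read the wrist's pose just before it. There is no depth.
- sign_off(): hands the job in; it is judged then, once.
The state is a dict: "clock": time; "qpos": joint angles; "qvel": joint speeds; "joint_efforts": joint torques, N m; "eef_pos": TCP position; "tcp_rot": TCP orientation; "contact_force": force on the tool from outside, world axes, zero at the start; "wrist_torque": the same for the moment, N m; "opening": opening from 0.0 (shut) to 1.0 (fully open); "grasp_force": force on a finger pad.
Only numpy, scipy, OpenCV 4.12 (cv2) and the standard library are available. Lean on these libraries where they do the work, as an engineer would, in place of code of your own. Each camera call takes 0.05 s, during which the arm holds its last target. There are 200 camera calls.

## Task

The bowl on the bias balance is top-heavy and lies tipped over on its right-hand stop. Take the orange bar of the sprung hand lever, without touching the bowl or rocker, and with the lever bring the red pointer to the green flag and keep it at the flag for six seconds without a break, correcting whenever it drifts. Then lower the rocker gently, never letting it swing fast or drop, back onto the stop where it started, let go of the lever and draw clear; leave everything else on the bench alone.

Things in the scene. Friction and masses are not known exactly. Their poses are not given: they have to be found in the camera images.
- balance: Bias balance, bolted down, stands elsewhere each time: green iron base plate 220 x 280 x 22 mm, origin at the centre of its underside. Its x axis, roughly away from the robot, is the direction of the pivot line 140 mm above the origin; +y is left, -y right. Posts 16 x 50 mm, 150 mm high, at x = -82 and +82 mm; stops under the rocker's arms at y = -85 and +85 mm.
- rocker: All that swings: brown bowl (120 mm across, centre 26 mm above the pivot line), brass arms along y with steel weights (52 mm across, 32 mm high, 130 mm out), red pointer. Origin on the pivot line, balance's axes when upright. Not to be touched. Nominal mass 2.4 kg (hidden factor 0.85 to 1.3, inertia alike), centre of mass 15 mm above the pivot line, 1 mm to -y (the bowl's bias).
- shaft (a joint): Angle of rocker and pointer from upright, rad; positive = top leans to +y of the balance (left). Stops at -0.30 and +0.30; starts at rest at -0.30. Gravity tips it away from upright: nominal 0.345 N m per rad, plus 0.02 N m to -y. Inertia 0.019 kg m2, damping 0.08 N m s/rad, no dry friction. Lever held still, it falls away with a time constant of 0.5 to 1 s. Over 0.6 rad/s is too fast.
- lever (a joint): Angle of the hand lever relative to the rocker, rad, same sense (lever from upright = shaft + lever); range -1.3 to 1.3. A torsion spring of 0.20 N m/rad ties it to the shaft, at rest at 0: a lever held at u from upright turns the rocker with 0.20 x (u - shaft) N m. The lever itself is balanced, mass 0.155 kg; let go, it returns to 0.
- lever_bar (a point): Grip point on the lever's orange round bar, 18 mm diameter, parallel to the balance's x axis, 130 mm from the pivot line, at x = -150 mm (near side). The bar reaches 28 mm from here towards the robot and 30 mm away, where the 16 mm wide aluminium lever joins it. It moves on an arc of 130 mm radius about the pivot line. Grip from above, fingers closing along the balance's y.
- pointer_tip (a point): Tip of the red pointer, on the far side (x = +102 mm of the balance), 165 mm from the pivot line; its z axis points outwards along the pointer.
- flag (a joint): Angle of the green flag from upright, rad, same sense as shaft; drawn between -0.10 and 0.10 and then fixed. The reading is right when shaft equals it; up to 0.08 rad (13 mm at the tip) off is good.
- flag_tip (a point): Where the pointer tip must be: 165 mm from the pivot line in the flag's direction. The green flag itself (head 36 mm wide) sits farther out, 190 to 243 mm from the pivot line, on the white scale sector (black ticks every 0.1 rad) at x = +112 mm. Its z axis points outwards.
- spare_bowl: Loose second brown bowl, 120 mm across, 112 mm high, origin under its centre. Leave alone.
- sanding_block: Loose round boxwood sanding block, 72 mm across, 40 mm high, origin under its centre. Leave alone.
- scraper_plate: Loose steel scraper plate 130 x 60 x 4 mm, origin under its centre. Leave alone.
- dust_brush: Loose dust brush, lying on the bench. Leave alone.

How it is judged:
By the outcome, as a careful person would: the job done as asked, in the order asked, and still so for the second after the job is handed in, with the robot touching nothing.
It also fails if it takes over 61 s, if anything falls off the work surface, if the arm or the gripper's body presses on something with over 40 N, if the wrist force passes 120 N, or if a joint passes its speed limit or range.

## Working session

There is one attempt and no reset: what is moved stays moved. The work goes in short steps, Python scripts to look and compute and a tool call to move; the robot and the scene stay as the last step left them, time stands still between calls to the robot, and variables do not carry over. Pictures are saved under pics/ and viewed, at most 10 in all, crops included, and the job is handed in when it is done.

Besides the shell and the picture viewer there is one more tool, called after ">>>" as a command line: name --argument value ..., lists and objects as JSON in quotes. send_rows: Moves the arm, as the interface text tells. Its arguments: {"type":"object","properties":{"moves":{"type":"array"},"grip_force":{"type":"number"}},"required":["moves"]}

```bash
mkdir -p pics; python3 - <<'E'
from rig import *
import cv2
print(sense())
for n in ("scene","top"):
    f=grab_frame(n); cv2.imwrite(f"pics/{n}0.png",cv2.resize(f["img"][:,:,::-1],(784,588)))
    print(n,f["mtx"].tolist(),f["rvec"],f["tvec"])
E
```

```text
{'clock': 0.0, 'qpos': array([ 1.34162503e+00,  3.53635081e-01,  1.63413003e+00,  5.71911095e-06,
        1.15522396e+00, -2.40783118e-03]), 'qvel': array([ 1.67940666e-03, -2.52217803e-04, -7.38845840e-05, -1.04485471e-03,
       -2.09851169e-03,  7.15589442e-04]), 'joint_efforts': array([ 9.62853337e-04, -6.05272722e+01, -3.42049778e+01,  1.12587929e-04,
        9.41046746e-03, -8.13602838e-06]), 'eef_pos': array([140.41484973, 608.55332664, 247.57159157]), 'tcp_rot': array([-3.14019625e+00, -8.59142762e-06,  2.91482687e+00]), 'contact_force': array([-0.91186142, -0.77995364,  0.0996266 ]), 'wrist_torque': array([ 0.01739418, -0.0297362 , -0.01791618]), 'grasp_force': 0.0, 'opening': 0.9980809485018427}
scene [[397.2794019891708, 0.0, 278.43951952137826], [0.0, 397.2794019891708, 211.07055098700906], [0.0, 0.0, 1.0]] [ 0.92050816  2.62251568 -0.9077168 ] [ 458.71050325 -159.13848384 1513.63168676]
top [[383.67020884363603, 0.0, 274.9294112025321], [0.0, 383.67020884363603, 206.04666660118266], [0.0, 0.0, 1.0]] [ 2.19493871 -2.14151396  0.12657528] [ -15.3326432   573.21598344 1439.79239021]
```

View pics/scene0.png

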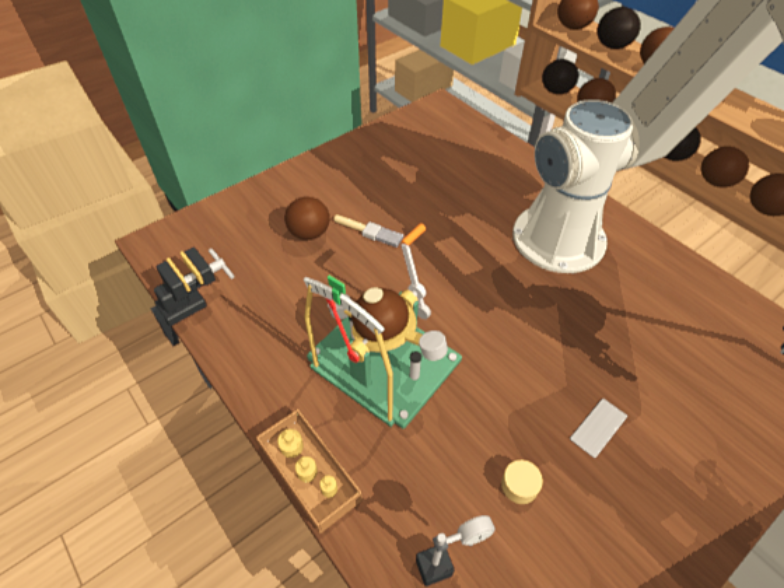

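View pics/top0.png

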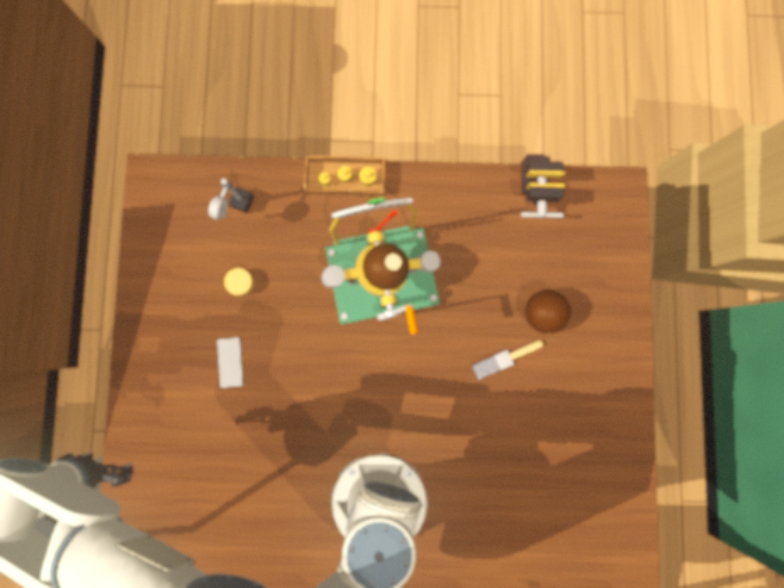

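The scene shows the rocker tipped with its pointer left in this view (red tip about (333,303)) and the orange bar at (413,234). In the top view the base plate is near (382,275) and the bar is at (411,320). I'll enlarge both.

```bash
python3 - <<'E'
import cv2
from rig import *
t=grab_frame("top")["img"][:,:,::-1]; s=grab_frame("scene")["img"][:,:,::-1]
cv2.imwrite("pics/t1.png",cv2.resize(t[135:235,225:325],None,fx=6,fy=6,interpolation=cv2.INTER_CUBIC))
cv2.imwrite("pics/s1.png",cv2.resize(s[155:305,215:335],None,fx=4,fy=4,interpolation=cv2.INTER_CUBIC))
E
```

```text
(no output)
```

View pics/t1.png

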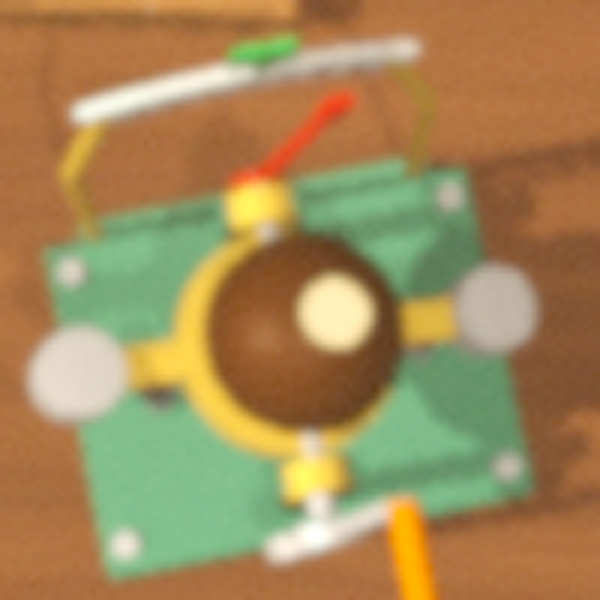

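View pics/s1.png

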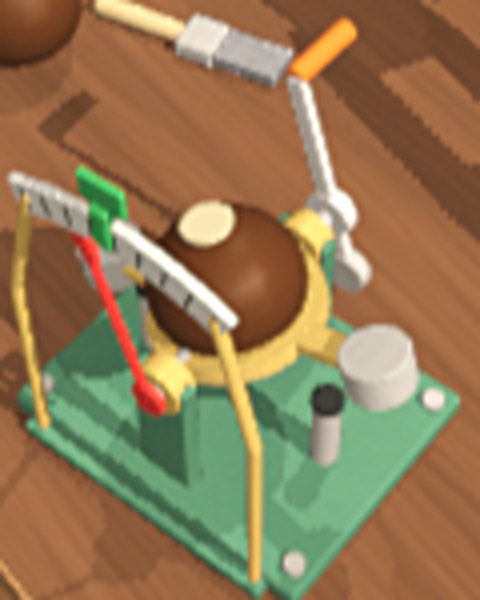

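```bash
cat > h.py <<'E'
import numpy as np, cv2
from scipy.optimize import least_squares
def rot(v,a): # point (x, 0, r) turned: positive leans +y
    x,r=v; return np.array([x,r*np.sin(a),140+r*np.cos(a)])
def world(p,P): 
    c,s=np.cos(P[2]),np.sin(P[2]); return np.array([P[0]*100+c*p[0]-s*p[1],P[1]*100+s*p[0]+c*p[1],p[2]])
def proj(f,w): return cv2.projectPoints(np.array([w],float),f["rvec"],f["tvec"],f["mtx"],None)[0].ravel()
E
python3 - <<'E'
from h import *; from rig import *
F={n:grab_frame(n) for n in("top","scene")}
T=lambda c:np.array([225,135])+(np.array(c)+.5)/6-.5
S=lambda c:np.array([215,155])+(np.array(c)+.5)/4-.5
# P: x/100,y/100,yaw, lever u, flag, shaft
obs=[("top",T((45,248)),lambda P:[110,140,22]),("top",T((467,170)),lambda P:[110,-140,22]),
("top",T((535,492)),lambda P:[-110,-140,22]),("top",T((110,578)),lambda P:[-110,140,22]),
("scene",S((20,400)),lambda P:[110,-140,22]),("scene",S((460,398)),lambda P:[-110,140,22]),
("scene",S((303,72)),lambda P:rot((-120,130),P[3])),("scene",S((345,27)),lambda P:rot((-178,130),P[3])),
("top",T((403,505)),lambda P:rot((-120,130),P[3])),
("scene",S((103,179)),lambda P:rot((112,243),P[4])),("top",T((264,50)),lambda P:rot((112,235),P[4])),
("scene",S((81,238)),lambda P:rot((102,165),P[5])),("top",T((347,98)),lambda P:rot((102,165),P[5]))]
r=lambda P:np.concatenate([proj(F[n],world(g(P),P))-o for n,o,g in obs])
s=least_squares(r,[6,0,0.1,-.3,0,-.3],loss="soft_l1")
print(s.x); print(r(s.x).reshape(-1,2).round(1))
P=s.x
print("bar",world(rot((-150,130),P[3]),P)); np.save("P.npy",P)
E
```

```text
[ 6.12119013  0.08801171  0.22559588 -0.29747452 -0.03878147 -0.27656091]
[[-0.4  0. ]
 [-0.4 -1. ]
 [ 0.1  0.3]
 [-0.5  0.5]
 [-1.8 -1.6]
 [ 0.9 -0.7]
 [-1.   0.3]
 [ 0.5  0.3]
 [ 0.1  1.4]
 [-0.9  0.7]
 [-0.2  0.5]
 [-0.7 -1.9]
 [-2.2 -0.2]]
bar [474.44320829 -61.89024822 264.29037031]
```

```bash
cat >> h.py <<'E'
from scipy.spatial.transform import Rotation as R
P=np.load("P.npy")
def target(r,u,x=-152):
    xb=np.array([np.cos(P[2]),np.sin(P[2]),0]); R0=np.column_stack([-xb,[-xb[1],xb[0],0],[0,0,-1]])
    return world(rot((x,r),u),P), R.from_rotvec(-u*xb)*R.from_matrix(R0)
def delta(s,r,u,x=-152):
    p,q=target(r,u,x); c=R.from_euler("xyz",s["tcp_rot"])
    return (p-s["eef_pos"]).round(1),(q*c.inv()).as_rotvec().round(4)
E
python3 - <<'E'
from h import *; from rig import *
s=sense(); print(delta(s,230,0)); print(delta(s,230,-.3)); print(target(128,-.3)[0],target(230,-.3)[0])
E
```

```text
(array([ 323.5, -634. ,  122. ]), array([ 0.0005, -0.    ,  0.4524]))
(array([ 338.7, -700.3,  111.7]), array([ 3.031e-01, -2.000e-04,  4.489e-01]))
[472.43186465 -62.06737868 262.28307061] [479.174481   -91.44664443 359.7273925 ]
```

>>> send_rows --moves '[[[0.017,-0.035,0.01,0,0,0.045,1],[0.017,-0.035,0.01,0,0,0.045,1],[0.017,-0.035,0.01,0,0,0.045,1],[0.017,-0.035,0.01,0,0,0.045,1],[0.017,-0.035,0.01,0,0,0.045,1],[0.017,-0.035,0.01,0,0,0.045,1],[0.017,-0.035,0.01,0,0,0.045,1],[0.017,-0.035,0.01,0,0,0.045,1],[0.017,-0.035,0.01,0,0,0.045,1],[0.017,-0.035,0.01,0,0,0.045,1]]]' --grip_force 30

```text
clock: 1.3
eef_pos: [310.8, 257.5, 348.9]
tcp_rot: [3.141, 0.001, -2.916]
contact_force: [1.2, -0.2, 0.3]
opening: 1.001
grasp_force: 0.0
```

>>> send_rows --moves '[[[0.017,-0.035,0.004,0.029,0.0067,0,1],[0.017,-0.035,0.004,0.029,0.0067,0,1],[0.017,-0.035,0.004,0.029,0.0067,0,1],[0.017,-0.035,0.004,0.029,0.0067,0,1],[0.017,-0.035,0.004,0.029,0.0067,0,1],[0.017,-0.035,0.004,0.029,0.0067,0,1],[0.017,-0.035,0.004,0.029,0.0067,0,1],[0.017,-0.035,0.004,0.029,0.0067,0,1],[0.017,-0.035,0.004,0.029,0.0067,0,1],[0.017,-0.035,0.004,0.029,0.0067,0,1]]]'

```text
clock: 2.3
eef_pos: [480.9, -92.8, 388.6]
tcp_rot: [2.843, -0.0, -2.919]
contact_force: [1.2, 0.6, -0.0]
opening: 1.003
grasp_force: 0.0
```

```bash
python3 - <<'E'
from h import *; from rig import *
s=sense(); print(s["clock"],s["eef_pos"],delta(s,220,-.3),delta(s,128,-.3))
c=R.from_euler("xyz",s["tcp_rot"]).as_matrix(); f=grab_frame("wrist"); cv2.imwrite("pics/w1.png",f["img"][:,:,::-1])
M=np.linalg.inv(f["T_tool_cam"])
for x in(-178,-120):
    w=world(rot((x,130),-.3),P); t=c.T@(w-s["eef_pos"]); k=M[:3,:3]@t+M[:3,3]; k=f["mtx"]@k; print(k[:2]/k[2])
E
```

```text
2.3 [480.93896354 -92.76795001 388.56708086] (array([ -2.4,   4.2, -38.4]), array([ 0.0013, -0.0001,  0.0028])) (array([  -8.5,   30.7, -126.3]), array([ 0.0013, -0.0001,  0.0028]))
[274.36625769 169.48981555]
[275.14531694 242.40509988]
```

View pics/w1.png

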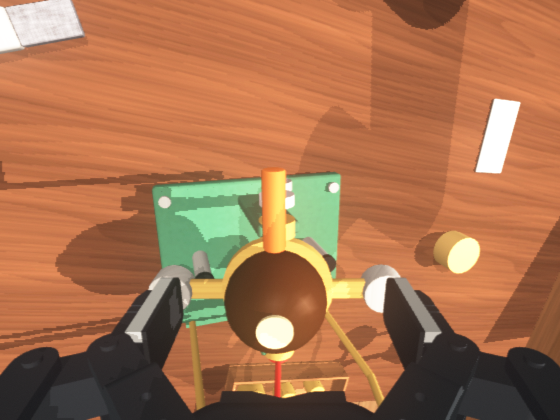

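The wrist picture shows the bar from (274,170) to (274,245), within a pixel of the prediction. Descending radially and closing.

>>> send_rows --moves '[[[-0.001,0.0015,-0.013,0,0,0.001,1],[-0.001,0.0015,-0.013,0,0,0.001,1],[-0.0004,0.0012,-0.0124,0,0,0,1],[-0.0009,0.0038,-0.0126,0,0,0,1],[-0.0009,0.0038,-0.0126,0,0,0,1],[-0.0009,0.0038,-0.0126,0,0,0,1],[-0.0009,0.0038,-0.0126,0,0,0,1],[-0.0009,0.0038,-0.0126,0,0,0,1],[-0.0009,0.0038,-0.0126,0,0,0,1],[-0.0009,0.0038,-0.0126,0,0,0,1]]]'

```text
clock: 3.35
eef_pos: [471.7, -59.9, 260.6]
tcp_rot: [2.844, -0.001, -2.916]
contact_force: [0.3, 0.7, -0.4]
opening: 1.0
grasp_force: 0.0
```

```bash
python3 - <<'E'
from h import *; from rig import *
s=sense(); print(s["clock"],s["opening"],delta(s,128,-.3))
E
```

```text
3.35 1.0004855243388433 (array([ 0.7, -2.2,  1.7]), array([ 0.0026, -0.0006,  0.0003]))
```

>>> send_rows --moves '[[[0.0005,-0.002,0.0015,0.002,0,0,0.5],[0,0,0,0,0,0,0.0],[0,0,0,0,0,0,-0.3],[0,0,0,0,0,0,-0.4],[0,0,0,0,0,0,-0.5],[0,0,0,0,0,0,-0.6],[0,0,0,0,0,0,-0.7],[0,0,0,0,0,0,-1],[0,0,0,0,0,0,-1],[0,0,0,0,0,0,-1]]]' --grip_force 30

```text
clock: 4.35
eef_pos: [472.5, -62.4, 263.5]
tcp_rot: [2.842, -0.0, -2.916]
contact_force: [-1.4, -0.8, 5.1]
opening: 0.199
grasp_force: 29.2
```

```bash
python3 - <<'E'
from h import *; from rig import *
s=sense(); print(s,delta(s,128,-.3))
F=[]
for n in("top","scene"):
    f=grab_frame(n);F.append(f)
t,s=F[0]["img"][:,:,::-1],F[1]["img"][:,:,::-1]
a=cv2.resize(t[135:235,225:325],(400,400),interpolation=cv2.INTER_CUBIC); b=cv2.resize(s[175:275,215:315],(400,400),interpolation=cv2.INTER_CUBIC)
cv2.imwrite("pics/g1.png",np.hstack([a,b]))
# red/green segmentation
for f in F:
    h=cv2.cvtColor(f["img"],cv2.COLOR_RGB2HSV); x0=(225,125,100,110) 
    red=((h[...,0]<6)|(h[...,0]>174))&(h[...,1]>190)&(h[...,2]>150)
    ys,xs=np.nonzero(red); k=(xs>210)&(xs<330)&(ys>120)&(ys<300); print("red",k.sum(),[(int(x),int(y)) for x,y in zip(xs[k],ys[k])][::6])
E
```

```text
{'clock': 4.35, 'qpos': array([-0.30858635,  0.18568747,  1.85881309,  0.2692842 ,  1.26366288,
       -2.20810885]), 'qvel': array([-1.97711808e-03,  6.59651989e-04,  3.49670070e-04,  3.49789602e-04,
       -7.62413411e-06, -8.25220114e-04]), 'joint_efforts': array([ 9.40186791e-01, -4.35698104e+01, -3.02726269e+01,  1.54967219e+00,
        6.83299955e-01,  5.07489225e-03]), 'eef_pos': array([472.54828005, -62.36986056, 263.54763914]), 'tcp_rot': array([ 2.84245121e+00, -1.73811393e-04, -2.91621363e+00]), 'contact_force': array([-1.43119296, -0.82836232,  5.06693191]), 'wrist_torque': array([-0.16157769,  0.17202507,  0.01631004]), 'grasp_force': 29.215379655361176, 'opening': 0.1994692038674062} (array([-0.1,  0.3, -1.3]), array([0.0009, 0.    , 0.0002]))
red 7 [(279, 152), (270, 162)]
red 110 [(234, 214), (237, 216), (237, 218), (238, 221), (240, 224), (240, 228), (241, 230), (243, 232), (244, 235), (245, 238), (246, 241), (248, 243), (249, 246), (250, 249), (251, 251), (250, 253), (253, 254), (251, 256), (254, 257)]
```

View pics/g1.png

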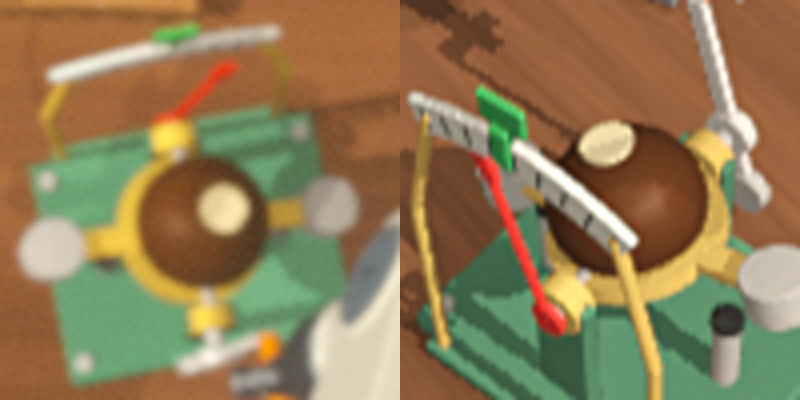

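The left panel shows the gripper on the bar near (268,348). The right panel shows the pointer tip at (488,165) and the flag at (505,130), in clear view. Next is a shaft and flag estimator that back-projects onto the pointer plane.

```bash
cat >> h.py <<'E'
def back(f,uv,x0):
    Rm=cv2.Rodrigues(f["rvec"])[0]; o=-Rm.T@f["tvec"].ravel(); d=np.c_[uv,np.ones(len(uv))]@np.linalg.inv(f["mtx"]).T@Rm
    c,s=np.cos(P[2]),np.sin(P[2]); B=np.array([[c,s,0],[-s,c,0],[0,0,1]])
    o=B@(o-[P[0]*100,P[1]*100,0]); d=d@B.T; return o+d*((x0-o[0])/d[:,0])[:,None]-[0,0,140]
def seg(f,col):
    i=f["img"].astype(int); r,g,b=i[...,0],i[...,1],i[...,2]
    m=(r>150)&(g<0.45*r)&(b<0.45*r)&(abs(g-b)<50) if col=="r" else (g>110)&(r<.45*g)&(b<.6*g)
    v,u=np.nonzero(m); return np.c_[u,v]
def shaft(f):
    q=back(f,seg(f,"r"),102); r=np.hypot(q[:,1],q[:,2]); q=q[(r<185)&(r>15)&(q[:,2]>0)&(abs(q[:,1])<90)]
    a=np.median(np.arctan2(q[:,1],q[:,2])[np.hypot(q[:,1],q[:,2])>70]); k=np.polyfit(q[:,2],q[:,1],1); return a,np.arctan(k[0]),len(q)
def lever(s):
    c,n=np.cos(P[2]),np.sin(P[2]); d=s["eef_pos"]-[P[0]*100,P[1]*100,140]
    y=-n*d[0]+c*d[1]; return np.arctan2(y,d[2]),np.hypot(y,d[2])
E
python3 - <<'E'
from h import *; from rig import *
print(lever(sense()))
for n in("scene","scene","top"):
    f=grab_frame(n); print(n,shaft(f))
    q=back(f,seg(f,"g"),114); r=np.hypot(q[:,1],q[:,2]); a=np.arctan2(q[:,1],q[:,2]); k=(r>165)&(r<260)&(abs(a)<.3)&(q[:,2]>0)
    if n!="x": print(k.sum(),a[k].mean(),np.median(a[k]),r[k].min(),r[k].max(), r[k].mean())
E
```

```text
(np.float64(-0.29947590677903935), np.float64(129.3192372519877))
scene (np.float64(-0.25170137626209477), np.float64(-0.3227268085570149), 124)
69 -0.030657812176729114 -0.03780492203992093 184.92645509874208 247.47973117170417 224.4469436527381
scene (np.float64(-0.2512560279876884), np.float64(-0.32248937367757174), 125)
69 -0.030657812176729114 -0.03780492203992093 184.92645509874208 247.47973117170417 224.4469436527381
top (np.float64(-0.3157051032233336), np.float64(-0.28821838363606384), 62)<stdin>:6: RuntimeWarning: Mean of empty slice.
  ret = ret.dtype.type(ret / rcount)
  return _methods._mean(a, axis=axis, dtype=dtype,
Traceback (most recent call last):
ValueError: zero-size array to reduction operation minimum which has no identity
```

```bash
python3 - <<'E'
from h import *; from rig import *
for n in("scene","top"):
    f=grab_frame(n); g=lambda x,r,a: proj(f,world(rot((x,r),a),P)).round(1)
    print(n,"pivot",g(102,0,0),"mid",g(102,80,-.3),"tip",g(102,165,-.3),g(102,165,-.04))
    print("plate",[proj(f,world(p,P)).round(1).tolist() for p in([110,-140,22],[110,140,22],[-110,140,22],[-110,-140,22])],"weights",[proj(f,world([0,y*np.cos(.3),140-s*130*np.sin(.3)],P)).round(1).tolist() for y,s in((130,-1),(-130,1))])
    p=seg(f,"r"); q=back(f,p,102); k=(np.hypot(q[:,1],q[:,2])<190)&(abs(q[:,1])<90); p=p[k]
    for v in np.unique(p[:,1])[::3]: u=p[p[:,1]==v,0]; print(v,u.min(),u.max(),end="; ")
    print()
    p=seg(f,"g"); q=back(f,p,114); r=np.hypot(q[:,1],q[:,2]);k=(r>150)&(r<270)&(q[:,2]>0)&(abs(q[:,1])<60); p=p[k]; print("green",len(p), p.mean(0) if len(p) else 0)
    print("flag pred 216",g(114,224,-.04),g(114,224,-.1))
E
```

```text
scene pivot [251. 255.] mid [242.8 235.1] tip [233.1 211.8] [245.5 218.3]
plate [[217.8, 253.0], [288.1, 304.3], [330.5, 253.4], [262.4, 210.2]] weights [[309.2, 246.6], [242.9, 218.6]]
213 233 233; 216 234 238; 219 236 239; 222 238 239; 225 239 241; 228 240 242; 231 241 243; 234 243 244; 237 244 246; 240 245 247; 243 246 248; 246 248 249; 249 249 250; 252 248 252; 255 250 256; 
green 69 [240.42028986 206.13043478]
flag pred 216 [239.7 205.8] [235.5 203.4]
top pivot [267.  164.3] mid [273.5 158.1] tip [281.4 150.6] [268.4 152.6]
plate [[302.0, 161.9], [231.7, 175.9], [242.5, 231.4], [313.9, 216.9]] weights [[237.4, 197.3], [305.7, 186.7]]
150 281 282; 153 277 282; 156 275 278; 159 272 275; 162 269 272; 
green 0 0
flag pred 216 [268.2 143.8] [272.6 143. ]
```

```bash
cat > ctl.py <<'E'
import sys, time
from h import *; from rig import *
from scipy.optimize import lsq_linear
FLAG=-0.045; I,C,KS,DT=.019,.08,.2,.01; RR=129.3
def meas(f,dy=0):
    q=back(f,seg(f,"r"),102); r=np.hypot(q[:,1],q[:,2]); q=q[(r<185)&(r>50)&(q[:,2]>0)&(abs(q[:,1])<90)]
    y=q[:,1]-dy; return np.arctan((q[:,2]@y)/(q[:,2]@q[:,2])), len(q), np.mean(q[:,1]*np.cos(.3)+q[:,2]*np.sin(.3))/np.cos(.3)
def dyn(x,u,noise=0,rng=None):   # x: theta, omega, f, uoff (columns)
    th,w,f,o=x.T; a=(f*(.345*th-.02)+KS*(u+o-th)-C*w)/(I*f)
    if noise: a=a+rng.normal(0,noise,len(th))
    w=w+a*DT; th=th+w*DT; lo=th<-.3; th=np.where(lo,-.3,th); w=np.where(lo,np.maximum(w,0),w)
    return np.c_[th,w,f,o]
def rows(uc,du):
    xb=np.array([np.cos(P[2]),np.sin(P[2]),0]); out=[]
    for d in du:
        p=world(rot((0,RR),uc+d),P)-world(rot((0,RR),uc),P); uc+=d
        out.append([*(np.round(p/1000,4)),*np.round(-d*xb,3),-1])
    return out
def plan(x,u,ref,n,hold=.1,T=1.5):  # du per row: n rows, hold, then more rows up to T; linear model via impulse responses
    m=int(T/.1); free=[i for i in range(m) if not n<=i<n+round(hold/.1)]
    def sim(du):
        s=x[None].copy(); uu=u; o=[]
        for i in range(m):
            for k in range(10): uu+=du[i]/10; s=dyn(s,uu)
            o.append(s[0,:2])
        return np.array(o)
    xx=x.copy()
    z=sim(np.zeros(m)); J=[]
    # finite difference without stop: start slightly free
    base=z; A=[]
    for it in range(3):
        du=np.zeros(m) if it==0 else sol
        base=sim(du); A=np.array([(sim(du+1e-3*np.eye(m)[i])-base).ravel()/1e-3 for i in free]).T
        W=np.tile([1,.1],m); t=np.c_[ref,np.gradient(ref,.1)].ravel()-base.ravel()
        L=.03*np.eye(len(free)); d0=du[free]
        r=lsq_linear(np.vstack([W[:,None]*A,L]),np.r_[W*t,-L@d0],bounds=(-.08-d0-1e-9,.08-d0+1e-9)).x
        sol=np.zeros(m); sol[free]=d0+r
    return sol[:n], sim(sol)
def update(show=True):
    d=dict(np.load("st.npz")); rng=np.random.default_rng(); s=sense(); u1=lever(s)[0]; t0,u0=d["t"],d["u"]; X=d["X"]; t1=s["clock"]
    sh=np.r_[0,np.cumsum(d["du"])]; tt=t0+np.arange(len(sh))*(t1-t0)/(len(sh)-1); us=u0+sh+(u1-u0-sh[-1])*np.linspace(0,1,len(sh))
    obs=[(t1,*meas(grab_frame("scene"),d["dy"][0])[:2],.008),(t1+.05,*meas(grab_frame("top"),d["dy"][1])[:2],.012)]
    t=t0
    for to,th,n,sg in obs+[(t1+.1,0,0,1)]:
        while t<to-1e-6: X=dyn(X,np.interp(t-.03,tt,us),.25,rng); t+=DT
        if n>25:
            w=np.exp(-.5*((X[:,0]-th)/sg)**2)+1e-9; i=rng.choice(len(X),len(X),p=w/w.sum()); X=X[i]
            X[:,2]+=rng.normal(0,.006,len(X)); X[:,3]+=rng.normal(0,.001,len(X))
    m=X.mean(0); print("t %.2f u %.3f r %.1f | scene %.3f(%d) top %.3f(%d) | th %.3f w %.3f f %.3f+-%.3f uo %.3f | F %s g %.0f"%(t,u1,lever(s)[1],*obs[0][1:3],*obs[1][1:3],*m[:3],X[:,2].std(),m[3],s["contact_force"].round(1),s["grasp_force"]))
    return m,u1,t,X,d
def save(t,u,X,du,dy): np.savez("st.npz",t=t,u=u,X=X,du=du,dy=dy)
def go(goal,n=4,rate=.15,manual=None):
    m,u,t,X,d=update()
    if manual is not None: du=np.array(manual)
    else:
        T=1.5; k=np.arange(1,16)*.1; e=goal-m[0]; ref=m[0]+np.sign(e)*np.minimum(abs(e),rate*k)
        du,pr=plan(m,u,ref,n); du=du.round(3); print("pred th",pr[[n-1,n,14],0].round(3),"w",pr[[n-1,14],1].round(2))
    save(t,u,X,du,d["dy"]); print("du",du); print(str([rows(u,du)]).replace("np.float64(","").replace(")",""))
E
python3 - <<'E'
from ctl import *
a,b=grab_frame("scene"),grab_frame("top"); dy=[meas(a)[2],meas(b)[2]]; print(dy,meas(a,dy[0])[:2],meas(b,dy[1])[:2])
n=4000; g=np.random.default_rng(0); X=np.c_[np.full(n,-.3),np.zeros(n),g.uniform(.85,1.3,n),g.normal(0,.015,n)]
s=sense(); save(s["clock"],lever(s)[0],X,[0.],dy)
go(0,manual=[.045]*10)
E
```

```text
[np.float64(5.8044332524695985), np.float64(-3.0779603641557474)] (np.float64(-0.2991829209183399), 91) (np.float64(-0.2959607755578211), 49)
t 4.90 u -0.299 r 129.3 | scene -0.299(91) top -0.294(47) | th -0.300 w 0.000 f 1.077+-0.131 uo 0.000 | F [-1.  -1.1  5.7] g 29
du [0.045 0.045 0.045 0.045 0.045 0.045 0.045 0.045 0.045 0.045]
[[[-0.0013, 0.0055, 0.0016, -0.044, -0.01, -0.0, -1], [-0.0013, 0.0055, 0.0013, -0.044, -0.01, -0.0, -1], [-0.0013, 0.0056, 0.0011, -0.044, -0.01, -0.0, -1], [-0.0013, 0.0056, 0.0008, -0.044, -0.01, -0.0, -1], [-0.0013, 0.0056, 0.0006, -0.044, -0.01, -0.0, -1], [-0.0013, 0.0057, 0.0003, -0.044, -0.01, -0.0, -1], [-0.0013, 0.0057, 0.0, -0.044, -0.01, -0.0, -1], [-0.0013, 0.0057, -0.0002, -0.044, -0.01, -0.0, -1], [-0.0013, 0.0057, -0.0005, -0.044, -0.01, -0.0, -1], [-0.0013, 0.0056, -0.0007, -0.044, -0.01, -0.0, -1]]]
```

>>> send_rows --moves '[[[-0.0013,0.0055,0.0016,-0.044,-0.01,0,-1],[-0.0013,0.0055,0.0013,-0.044,-0.01,0,-1],[-0.0013,0.0056,0.0011,-0.044,-0.01,0,-1],[-0.0013,0.0056,0.0008,-0.044,-0.01,0,-1],[-0.0013,0.0056,0.0006,-0.044,-0.01,0,-1],[-0.0013,0.0057,0.0003,-0.044,-0.01,0,-1],[-0.0013,0.0057,0,-0.044,-0.01,0,-1],[-0.0013,0.0057,-0.0002,-0.044,-0.01,0,-1],[-0.0013,0.0057,-0.0005,-0.044,-0.01,0,-1],[-0.0013,0.0056,-0.0007,-0.044,-0.01,0,-1]]]'

```text
clock: 5.9
eef_pos: [459.5, -5.8, 267.5]
tcp_rot: [-2.988, -0.001, -2.916]
contact_force: [1.4, -1.1, -3.5]
opening: 0.198
grasp_force: 29.3
```

```bash
python3 -c "
from ctl import *
go(0,manual=[.02]*4)"
```

```text
t 6.00 u 0.155 r 129.0 | scene -0.302(90) top -0.298(43) | th -0.300 w 0.000 f 1.079+-0.134 uo 0.001 | F [ 1.4 -1.1 -3.5] g 29
du [0.02 0.02 0.02 0.02]
[[[-0.0006, 0.0025, -0.0004, -0.019, -0.004, -0.0, -1], [-0.0006, 0.0025, -0.0005, -0.019, -0.004, -0.0, -1], [-0.0006, 0.0025, -0.0005, -0.019, -0.004, -0.0, -1], [-0.0006, 0.0025, -0.0006, -0.019, -0.004, -0.0, -1]]]
```

>>> send_rows --moves '[[[-0.0006,0.0025,-0.0004,-0.0195,-0.0045,0,-1],[-0.0006,0.0025,-0.0005,-0.0195,-0.0045,0,-1],[-0.0006,0.0025,-0.0005,-0.0195,-0.0045,0,-1],[-0.0006,0.0025,-0.0006,-0.0195,-0.0045,0,-1]]]'

```text
clock: 6.4
eef_pos: [457.3, 3.8, 265.4]
tcp_rot: [-2.91, -0.001, -2.917]
contact_force: [2.2, -1.0, -2.3]
opening: 0.202
grasp_force: 29.6
```

```bash
python3 -c "
from ctl import *
go(0,manual=[.02,.02,.02,0])"
```

```text
t 6.50 u 0.233 r 128.9 | scene -0.302(90) top -0.300(43) | th -0.300 w 0.001 f 1.076+-0.134 uo 0.001 | F [ 2.2 -1.  -2.3] g 30
du [0.02 0.02 0.02 0.  ]
[[[-0.0006, 0.0024, -0.0006, -0.019, -0.004, -0.0, -1], [-0.0006, 0.0024, -0.0007, -0.019, -0.004, -0.0, -1], [-0.0006, 0.0024, -0.0007, -0.019, -0.004, -0.0, -1], [0.0, 0.0, 0.0, -0.0, -0.0, -0.0, -1]]]
```

>>> send_rows --moves '[[[-0.0006,0.0024,-0.0006,-0.0195,-0.0045,0,-1],[-0.0006,0.0024,-0.0007,-0.0195,-0.0045,0,-1],[-0.0006,0.0024,-0.0007,-0.0195,-0.0045,0,-1],[0,0,0,0,0,0,-1]]]'

```text
clock: 6.9
eef_pos: [455.5, 11.3, 263.3]
tcp_rot: [-2.851, -0.001, -2.916]
contact_force: [4.7, -1.4, -3.4]
opening: 0.199
grasp_force: 29.5
```

```bash
python3 -c "
from ctl import *
go(0,manual=[.02,.02,.02,0])"
```

```text
t 7.00 u 0.295 r 128.9 | scene -0.302(90) top -0.298(44) | th -0.299 w 0.007 f 1.106+-0.120 uo 0.000 | F [ 4.7 -1.4 -3.4] g 30
du [0.02 0.02 0.02 0.  ]
[[[-0.0006, 0.0024, -0.0008, -0.019, -0.004, -0.0, -1], [-0.0005, 0.0024, -0.0008, -0.019, -0.004, -0.0, -1], [-0.0005, 0.0024, -0.0009, -0.019, -0.004, -0.0, -1], [0.0, 0.0, 0.0, -0.0, -0.0, -0.0, -1]]]
```

>>> send_rows --moves '[[[-0.0006,0.0024,-0.0008,-0.0195,-0.0045,0,-1],[-0.0005,0.0024,-0.0008,-0.0195,-0.0045,0,-1],[-0.0005,0.0024,-0.0009,-0.0195,-0.0045,0,-1],[0,0,0,0,0,0,-1]]]'

```text
clock: 7.4
eef_pos: [453.9, 18.4, 260.8]
tcp_rot: [-2.79, -0.001, -2.916]
contact_force: [5.0, -2.7, -4.9]
opening: 0.197
grasp_force: 29.7
```

```bash
python3 -c "
from ctl import *
go(0,manual=[.02,.02,.01,0])"
```

```text
t 7.50 u 0.355 r 128.8 | scene -0.302(90) top -0.301(43) | th -0.299 w 0.008 f 1.152+-0.090 uo -0.000 | F [ 5.  -2.7 -4.9] g 30
du [0.02 0.02 0.01 0.  ]
[[[-0.0005, 0.0024, -0.0009, -0.019, -0.004, -0.0, -1], [-0.0005, 0.0023, -0.001, -0.019, -0.004, -0.0, -1], [-0.0003, 0.0012, -0.0005, -0.01, -0.002, -0.0, -1], [0.0, 0.0, 0.0, -0.0, -0.0, -0.0, -1]]]
```

>>> send_rows --moves '[[[-0.0005,0.0024,-0.0009,-0.0195,-0.0045,0,-1],[-0.0005,0.0023,-0.001,-0.0195,-0.0045,0,-1],[-0.0003,0.0012,-0.0005,-0.01,-0.002,0,-1],[0,0,0,0,0,0,-1]]]'

```text
clock: 7.9
eef_pos: [452.5, 24.1, 258.4]
tcp_rot: [-2.74, -0.002, -2.916]
contact_force: [5.2, -2.7, -3.7]
opening: 0.198
grasp_force: 30.0
```

```bash
python3 -c "
from ctl import *
go(-.045)"
```

```text
t 8.00 u 0.404 r 128.8 | scene -0.301(91) top -0.301(42) | th -0.299 w 0.009 f 1.198+-0.066 uo -0.002 | F [ 5.2 -2.7 -3.7] g 30
pred th [-0.261 -0.239 -0.074] w [0.21 0.15]
du [ 0.08   0.08   0.021 -0.08 ]
[[[-0.0021, 0.0091, -0.0044, -0.078, -0.018, -0.0, -1], [-0.002, 0.0087, -0.0052, -0.078, -0.018, -0.0, -1], [-0.0005, 0.0022, -0.0015, -0.02, -0.005, -0.0, -1], [0.002, -0.0086, 0.0054, 0.078, 0.018, 0.0, -1]]]
```

```bash
python3 - <<'E'
from ctl import *
d=dict(np.load("st.npz")); d["du"]=np.array([.02,.02,0,0]); np.savez("st.npz",**d); print(rows(float(d["u"]),d["du"]))
E
```

```text
[[np.float64(-0.0005), np.float64(0.0023), np.float64(-0.001), np.float64(-0.019), np.float64(-0.004), np.float64(-0.0), -1], [np.float64(-0.0005), np.float64(0.0023), np.float64(-0.0011), np.float64(-0.019), np.float64(-0.004), np.float64(-0.0), -1], [np.float64(0.0), np.float64(0.0), np.float64(0.0), np.float64(-0.0), np.float64(-0.0), np.float64(-0.0), -1], [np.float64(0.0), np.float64(0.0), np.float64(0.0), np.float64(-0.0), np.float64(-0.0), np.float64(-0.0), -1]]
```

>>> send_rows --moves '[[[-0.0005,0.0023,-0.0011,-0.0195,-0.0045,0,-1],[-0.0005,0.0023,-0.0011,-0.0195,-0.0045,0,-1],[0,0,0,0,0,0,-1],[0,0,0,0,0,0,-1]]]'

```text
clock: 8.4
eef_pos: [451.5, 28.7, 256.3]
tcp_rot: [-2.701, -0.002, -2.916]
contact_force: [6.5, -2.5, -5.5]
opening: 0.196
grasp_force: 30.0
```

```bash
python3 -c "
from ctl import *
go(-.045)"
```

```text
t 8.50 u 0.444 r 128.7 | scene -0.276(89) top -0.262(40) | th -0.262 w 0.137 f 1.121+-0.027 uo -0.002 | F [ 6.5 -2.5 -5.5] g 30
pred th [-0.202 -0.188 -0.045] w [0.15 0.08]
du [-0.032 -0.021 -0.012 -0.022]
[[[0.0008, -0.0037, 0.0017, 0.031, 0.007, 0.0, -1], [0.0006, -0.0024, 0.0011, 0.02, 0.005, 0.0, -1], [0.0003, -0.0014, 0.0006, 0.012, 0.003, 0.0, -1], [0.0006, -0.0026, 0.001, 0.021, 0.005, 0.0, -1]]]
```

>>> send_rows --moves '[[[0.0008,-0.0037,0.0017,0.031,0.007,0,-1],[0.0006,-0.0024,0.0011,0.02,0.005,0,-1],[0.0003,-0.0014,0.0006,0.012,0.003,0,-1],[0.0006,-0.0026,0.001,0.021,0.005,0,-1]]]'

```text
clock: 8.9
eef_pos: [453.9, 18.5, 260.8]
tcp_rot: [-2.788, -0.002, -2.917]
contact_force: [5.6, -3.0, -4.4]
opening: 0.199
grasp_force: 30.0
```

```bash
python3 -c "
from ctl import *
go(-.045)"
```

```text
t 9.00 u 0.355 r 128.8 | scene -0.217(80) top -0.196(35) | th -0.199 w 0.132 f 1.127+-0.026 uo -0.002 | F [ 5.6 -3.  -4.4] g 30
pred th [-0.139 -0.124 -0.045] w [0.15 0.  ]
du [ 0.022 -0.041 -0.018 -0.02 ]
[[[-0.0006, 0.0026, -0.001, -0.021, -0.005, -0.0, -1], [0.0011, -0.0048, 0.0019, 0.04, 0.009, 0.0, -1], [0.0005, -0.0021, 0.0007, 0.018, 0.004, 0.0, -1], [0.0006, -0.0024, 0.0008, 0.019, 0.004, 0.0, -1]]]
```

>>> send_rows --moves '[[[-0.0006,0.0026,-0.001,-0.021,-0.005,0,-1],[0.0011,-0.0048,0.0019,0.04,0.009,0,-1],[0.0005,-0.0021,0.0007,0.018,0.004,0,-1],[0.0006,-0.0024,0.0008,0.019,0.004,0,-1]]]'

```text
clock: 9.4
eef_pos: [455.4, 11.7, 263.2]
tcp_rot: [-2.846, -0.001, -2.917]
contact_force: [4.2, -1.5, -5.3]
opening: 0.196
grasp_force: 30.4
```

```bash
python3 -c "
from ctl import *
go(-.045)"
```

```text
t 9.50 u 0.299 r 128.9 | scene -0.162(73) top -0.135(28) | th -0.140 w 0.123 f 1.127+-0.026 uo -0.005 | F [ 4.2 -1.5 -5.3] g 30
pred th [-0.079 -0.065 -0.045] w [0.15 0.  ]
du [ 0.04  -0.051 -0.009 -0.046]
[[[-0.0011, 0.0048, -0.0016, -0.039, -0.009, -0.0, -1], [0.0014, -0.0061, 0.002, 0.05, 0.011, 0.0, -1], [0.0002, -0.0011, 0.0003, 0.009, 0.002, 0.0, -1], [0.0013, -0.0056, 0.0015, 0.045, 0.01, 0.0, -1]]]
```

>>> send_rows --moves '[[[-0.0011,0.0048,-0.0016,-0.039,-0.009,0,-1],[0.0014,-0.0061,0.002,0.05,0.011,0,-1],[0.0002,-0.0011,0.0003,0.009,0.002,0,-1],[0.0013,-0.0056,0.0015,0.045,0.01,0,-1]]]'

```text
clock: 9.9
eef_pos: [457.2, 4.3, 265.4]
tcp_rot: [-2.912, 0.0, -2.916]
contact_force: [5.1, -2.1, -7.5]
opening: 0.196
grasp_force: 30.6
```

```bash
sed -i 's/if n>25/if n>10/' ctl.py; python3 -c "
from ctl import *
go(-.045)
f=grab_frame('scene')['img'][:,:,::-1]; g=grab_frame('top')['img'][:,:,::-1]
cv2.imwrite('pics/f1.png',np.hstack([cv2.resize(f[190:270,215:275],(450,600),interpolation=cv2.INTER_CUBIC),cv2.resize(g[130:210,240:285],(337,600),interpolation=cv2.INTER_CUBIC)]))"
```

```text
t 10.00 u 0.237 r 129.0 | scene -0.099(68) top -0.068(22) | th -0.075 w 0.136 f 1.125+-0.028 uo -0.009 | F [ 5.1 -2.1 -7.5] g 31
pred th [-0.045 -0.045 -0.045] w [-0.  0.]
du [-0.011 -0.08  -0.049  0.068]
[[[0.0003, -0.0013, 0.0003, 0.011, 0.002, 0.0, -1], [0.0023, -0.0099, 0.0019, 0.078, 0.018, 0.0, -1], [0.0014, -0.0061, 0.0008, 0.048, 0.011, 0.0, -1], [-0.0019, 0.0085, -0.0011, -0.066, -0.015, -0.0, -1]]]
```

View pics/f1.png

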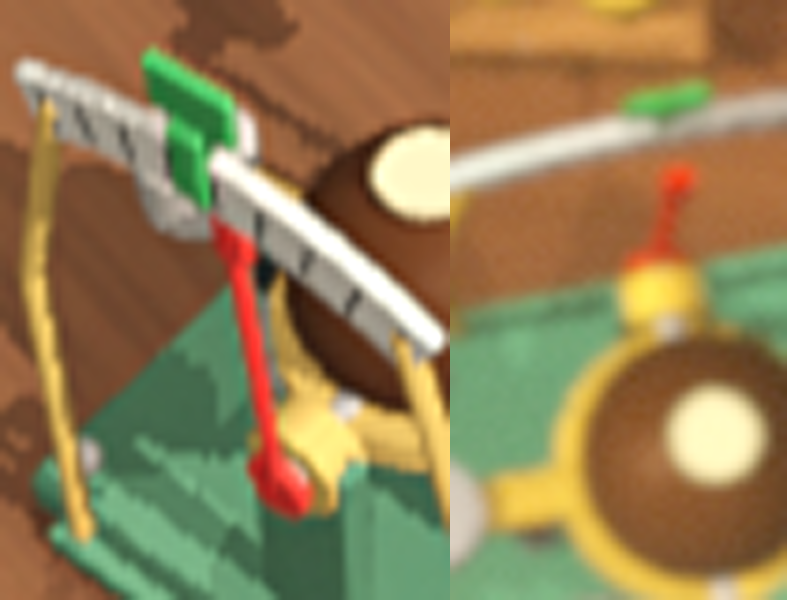

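Left panel: the pointer runs from the hub (278,480) to its tip (232,235), just right of the flag stem at (192,165), and it is still closing in. Right panel: the tip is at (680,178) and the flag at (668,100). The two views bracket a flag angle of about -0.045. I'll replan for the 0.1 s the extra pictures took.

```bash
python3 -c "
from ctl import *
d=dict(np.load('st.npz')); X=d['X']; u=float(d['u'])
for i in range(10): X=dyn(X,u)
m=X.mean(0); print(m, sense()['clock'])
du,pr=plan(m,u,np.full(15,-.045),4); du=du.round(3); print(du,pr[:,0].round(3)); save(sense()['clock'],u,X,du,d['dy']); print(str(rows(u,du)).replace('np.float64(','').replace(')',''))
"
```

```text
[-0.06139043  0.13350308  1.12497235 -0.00853407] 10.1
[-0.08  -0.08   0.068  0.027] [-0.049 -0.043 -0.043 -0.044 -0.045 -0.045 -0.045 -0.045 -0.045 -0.045
 -0.045 -0.045 -0.045 -0.045 -0.045]
[[0.0023, -0.0099, 0.002, 0.078, 0.018, 0.0, -1], [0.0023, -0.01, 0.0012, 0.078, 0.018, 0.0, -1], [-0.002, 0.0085, -0.001, -0.066, -0.015, -0.0, -1], [-0.0008, 0.0034, -0.0005, -0.026, -0.006, -0.0, -1]]
```

>>> send_rows --moves '[[[0.0023,-0.0099,0.002,0.078,0.018,0,-1],[0.0023,-0.01,0.0012,0.078,0.018,0,-1],[-0.002,0.0085,-0.001,-0.066,-0.015,0,-1],[-0.0008,0.0034,-0.0005,-0.026,-0.006,0,-1]]]'

```text
clock: 10.5
eef_pos: [459.3, -5.2, 267.4]
tcp_rot: [-2.976, 0.001, -2.921]
contact_force: [5.5, 0.3, -5.1]
opening: 0.199
grasp_force: 30.9
```

```bash
python3 -c "
from ctl import *
go(-.045)"
```

```text
t 10.60 u 0.160 r 129.0 | scene -0.072(70) top -0.044(23) | th -0.066 w -0.063 f 1.117+-0.025 uo -0.015 | F [ 5.5  0.3 -5.1] g 31
pred th [-0.052 -0.046 -0.045] w [ 0.08 -0.  ]
du [ 0.08   0.076 -0.08  -0.08 ]
[[[-0.0023, 0.0099, -0.0021, -0.078, -0.018, -0.0, -1], [-0.0021, 0.0092, -0.0027, -0.074, -0.017, -0.0, -1], [0.0022, -0.0097, 0.0028, 0.078, 0.018, 0.0, -1], [0.0023, -0.0099, 0.002, 0.078, 0.018, 0.0, -1]]]
```

```bash
sed -i 's/L=.03\*/L=.15*/; s/\[0\])\[:2\],.008)/[0])[:2],.012)/' ctl.py; python3 -c "
from ctl import *
d=dict(np.load('st.npz')); X=d['X']; u=float(d['u']); m=X.mean(0)
du,pr=plan(m,u,np.full(15,-.045),4); du=du.round(3); print(du,pr[:,0].round(3)); save(d['t'],u,X,du,d['dy']); print(str(rows(u,du)).replace('np.float64(','').replace(')',''))
"
```

```text
[ 0.08   0.052 -0.055 -0.065] [-0.071 -0.07  -0.063 -0.055 -0.049 -0.046 -0.044 -0.044 -0.045 -0.045
 -0.045 -0.045 -0.045 -0.045 -0.045]
[[-0.0023, 0.0099, -0.0021, -0.078, -0.018, -0.0, -1], [-0.0015, 0.0063, -0.0018, -0.051, -0.012, -0.0, -1], [0.0015, -0.0067, 0.0019, 0.054, 0.012, 0.0, -1], [0.0018, -0.008, 0.0017, 0.063, 0.015, 0.0, -1]]
```

>>> send_rows --moves '[[[-0.0023,0.0099,-0.0021,-0.078,-0.018,0,-1],[-0.0015,0.0063,-0.0018,-0.051,-0.012,0,-1],[0.0015,-0.0067,0.0019,0.054,0.012,0,-1],[0.0018,-0.008,0.0017,0.063,0.015,0,-1]]]'

```text
clock: 11.0
eef_pos: [458.3, -1.1, 266.8]
tcp_rot: [-2.966, -0.0, -2.913]
contact_force: [3.6, -1.7, -7.8]
opening: 0.198
grasp_force: 30.5
```

```bash
sed -i 's/L=.15\*/L=.4*/' ctl.py; python3 -c "
from ctl import *
go(-.045)"
```

```text
t 11.10 u 0.193 r 129.2 | scene -0.037(66) top 0.014(22) | th -0.009 w 0.163 f 1.121+-0.028 uo -0.007 | F [ 3.6 -1.7 -7.8] g 30
pred th [ 0.008 -0.004 -0.044] w [-0.1   0.01]
du [-0.08  -0.08  -0.042  0.04 ]
[[[0.0023, -0.01, 0.0016, 0.078, 0.018, 0.0, -1], [0.0023, -0.0101, 0.0008, 0.078, 0.018, 0.0, -1], [0.0012, -0.0053, 0.0001, 0.041, 0.009, 0.0, -1], [-0.0012, 0.005, -0.0001, -0.039, -0.009, -0.0, -1]]]
```

```bash
python3 - <<'E'
s=open("ctl.py").read()
s=s.replace("y=q[:,1]-dy; return","q=q-[0,dy[0],dy[1]]; y=q[:,1]; return").replace("def meas(f,dy=0)","def meas(f,dy=(0,0))")
s=s.replace("""us=u0+sh+(u1-u0-sh[-1])*np.linspace(0,1,len(sh))""","us=u0+sh").replace("tt=t0+np.arange(len(sh))*(t1-t0)/(len(sh)-1)","tt=t0+np.arange(len(sh))*.1")
s=s.replace("    t=t0\n","    t=t0; u1=lever(sense())[0]; us=us+(u1-us[-1])*np.linspace(0,1,len(sh))\n")
s=s.replace("L=.4*","L=.2*")
open("ctl.py","w").write(s)
from ctl import *
d=dict(np.load('st.npz')); X=d['X']; u=lever(sense())[0]; m=X.mean(0); print(u,m)
du,pr=plan(m,u,np.full(15,-.045),4); du=du.round(3); print(du,pr[:,0].round(3)); save(d['t'],u,X,du,[[3.2,8.3],[0,-10]]); print(str(rows(u,du)).replace('np.float64(','').replace(')',''))
E
```

```text
0.17721461142806558 [-0.00879178  0.16274347  1.12058532 -0.00724825]
[-0.08 -0.08 -0.05  0.08] [ 0.005  0.013  0.011 -0.    -0.014 -0.029 -0.041 -0.047 -0.048 -0.048
 -0.046 -0.045 -0.045 -0.045 -0.045]
[[0.0023, -0.01, 0.0014, 0.078, 0.018, 0.0, -1], [0.0023, -0.0101, 0.0006, 0.078, 0.018, 0.0, -1], [0.0014, -0.0063, -0.0001, 0.049, 0.011, 0.0, -1], [-0.0023, 0.0101, -0.0001, -0.078, -0.018, -0.0, -1]]
```

>>> send_rows --moves '[[[0.0023,-0.01,0.0014,0.078,0.018,0,-1],[0.0023,-0.0101,0.0006,0.078,0.018,0,-1],[0.0014,-0.0063,-0.0001,0.049,0.011,0,-1],[-0.0023,0.0101,-0.0001,-0.078,-0.018,0,-1]]]'

```text
clock: 11.5
eef_pos: [463.2, -22.4, 269.3]
tcp_rot: [-3.096, 0.001, -2.924]
contact_force: [1.0, 2.5, -1.6]
opening: 0.197
grasp_force: 31.1
```

```bash
python3 -c "
from ctl import *
go(-.042)"
```

```text
t 11.60 u 0.052 r 129.3 | scene 0.004(57) top -0.000(22) | th -0.006 w -0.137 f 1.116+-0.027 uo -0.010 | F [ 1.   2.5 -1.6] g 31
pred th [-0.043 -0.044 -0.042] w [-0.02  0.  ]
du [0.056 0.045 0.024 0.002]
[[[-0.0016, 0.007, -0.0006, -0.055, -0.013, -0.0, -1], [-0.0013, 0.0056, -0.0008, -0.044, -0.01, -0.0, -1], [-0.0007, 0.003, -0.0005, -0.023, -0.005, -0.0, -1], [-0.0001, 0.0002, -0.0, -0.002, -0.0, -0.0, -1]]]
```

The two cameras now agree (0.004 and -0.000).

>>> send_rows --moves '[[[-0.0016,0.007,-0.0006,-0.055,-0.013,0,-1],[-0.0013,0.0056,-0.0008,-0.044,-0.01,0,-1],[-0.0007,0.003,-0.0005,-0.023,-0.005,0,-1],[-0.0001,0.0002,0,-0.002,0,0,-1]]]'

```text
clock: 12.0
eef_pos: [458.5, -2.2, 267.0]
tcp_rot: [-2.967, -0.0, -2.915]
contact_force: [4.2, 0.6, 0.5]
opening: 0.196
grasp_force: 31.1
```

```bash
python3 -c "
from ctl import *
go(-.042)"
```

```text
t 12.10 u 0.181 r 129.2 | scene -0.016(66) top -0.016(20) | th -0.019 w 0.042 f 1.122+-0.031 uo -0.004 | F [4.2 0.6 0.5] g 31
pred th [-0.028 -0.035 -0.042] w [-0.07 -0.  ]
du [-0.08  -0.061  0.038  0.059]
[[[0.0023, -0.01, 0.0014, 0.078, 0.018, 0.0, -1], [0.0018, -0.0077, 0.0006, 0.059, 0.014, 0.0, -1], [-0.0011, 0.0048, -0.0003, -0.037, -0.009, -0.0, -1], [-0.0017, 0.0074, -0.0008, -0.058, -0.013, -0.0, -1]]]
```

>>> send_rows --moves '[[[0.0023,-0.01,0.0014,0.078,0.018,0,-1],[0.0018,-0.0077,0.0006,0.059,0.014,0,-1],[-0.0011,0.0048,-0.0003,-0.037,-0.009,0,-1],[-0.0017,0.0074,-0.0008,-0.058,-0.013,0,-1]]]'

```text
clock: 12.5
eef_pos: [460.3, -10.0, 268.3]
tcp_rot: [-3.01, 0.0, -2.921]
contact_force: [2.2, 2.2, -0.9]
opening: 0.197
grasp_force: 31.2
```

```bash
sed -i 's/L=.2\*/L=.4*/;s/DT\*\*/DT**/' ctl.py; python3 -c "
from ctl import *
go(-.042)"
```

```text
t 12.60 u 0.137 r 129.2 | scene -0.008(62) top -0.014(18) | th -0.015 w -0.030 f 1.124+-0.030 uo -0.002 | F [ 2.2  2.2 -0.9] g 31
pred th [-0.032 -0.036 -0.042] w [-0.05  0.  ]
du [-0.038  0.002  0.018  0.021]
[[[0.0011, -0.0048, 0.0006, 0.037, 0.009, 0.0, -1], [-0.0001, 0.0003, -0.0, -0.002, -0.0, -0.0, -1], [-0.0005, 0.0023, -0.0003, -0.018, -0.004, -0.0, -1], [-0.0006, 0.0026, -0.0004, -0.02, -0.005, -0.0, -1]]]
```

>>> send_rows --moves '[[[0.0011,-0.0048,0.0006,0.037,0.009,0,-1],[-0.0001,0.0003,0,-0.002,0,0,-1],[-0.0005,0.0023,-0.0003,-0.018,-0.004,0,-1],[-0.0006,0.0026,-0.0004,-0.02,-0.005,0,-1]]]'

```text
clock: 13.0
eef_pos: [459.8, -8.2, 267.9]
tcp_rot: [-3.005, -0.001, -2.918]
contact_force: [2.3, 1.5, 5.4]
opening: 0.196
grasp_force: 31.7
```

```bash
python3 -c "
from ctl import *
go(-.042)
f=grab_frame('scene')['img'][:,:,::-1]; g=grab_frame('top')['img'][:,:,::-1]
cv2.imwrite('pics/f2.png',np.hstack([cv2.resize(f[190:270,215:275],(450,600),interpolation=cv2.INTER_CUBIC),cv2.resize(g[130:210,240:285],(337,600),interpolation=cv2.INTER_CUBIC)]))"
```

```text
t 13.10 u 0.141 r 129.1 | scene -0.017(67) top -0.022(20) | th -0.023 w -0.017 f 1.128+-0.029 uo -0.001 | F [2.3 1.5 5.4] g 32
pred th [-0.035 -0.038 -0.042] w [-0.03  0.  ]
du [-0.027  0.001  0.013  0.015]
[[[0.0008, -0.0034, 0.0004, 0.026, 0.006, 0.0, -1], [-0.0, 0.0001, -0.0, -0.001, -0.0, -0.0, -1], [-0.0004, 0.0016, -0.0002, -0.013, -0.003, -0.0, -1], [-0.0004, 0.0019, -0.0003, -0.015, -0.003, -0.0, -1]]]
```

View pics/f2.png

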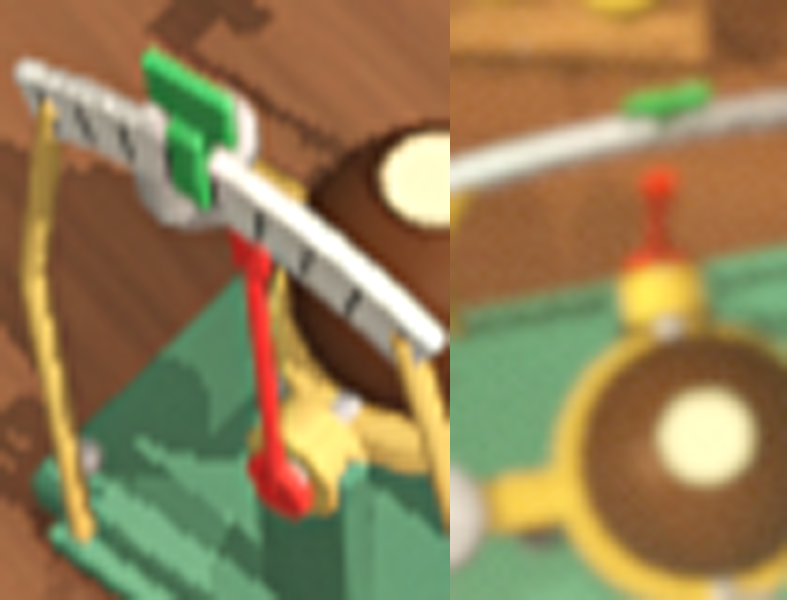

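Top panel: the tip is at (658,183) and the flag at (668,100). Scene panel: the tip is at (252,240), slightly right of the flag stem at (192,185). The pointer is within tolerance but about 0.03 rad to the left of the flag, so I'll aim slightly further right.

>>> send_rows --moves '[[[0.001,-0.0045,0.0006,0.034,0.008,0,-1],[0,0.0001,0,-0.001,0,0,-1],[-0.0004,0.0016,-0.0002,-0.013,-0.003,0,-1],[-0.0004,0.0019,-0.0003,-0.015,-0.003,0,-1]]]'

```text
clock: 13.6
eef_pos: [460.0, -9.0, 268.0]
tcp_rot: [-3.01, -0.001, -2.918]
contact_force: [2.3, 1.2, 7.7]
opening: 0.195
grasp_force: 31.8
```

```bash
python3 -c "
from ctl import *
go(-.052)"
```

```text
t 13.70 u 0.133 r 129.1 | scene -0.019(64) top -0.025(20) | th -0.025 w -0.010 f 1.126+-0.028 uo 0.002 | F [2.3 1.2 7.7] g 32
pred th [-0.041 -0.046 -0.052] w [-0.05  0.  ]
du [-0.038  0.004  0.021  0.024]
[[[0.0011, -0.0048, 0.0006, 0.037, 0.009, 0.0, -1], [-0.0001, 0.0005, -0.0001, -0.004, -0.001, -0.0, -1], [-0.0006, 0.0026, -0.0003, -0.02, -0.005, -0.0, -1], [-0.0007, 0.003, -0.0004, -0.023, -0.005, -0.0, -1]]]
```

>>> send_rows --moves '[[[0.0012,-0.0054,0.0006,0.042,0.0095,0,-1],[-0.0001,0.0005,-0.0001,-0.004,-0.001,0,-1],[-0.0006,0.0026,-0.0003,-0.02,-0.005,0,-1],[-0.0007,0.003,-0.0004,-0.023,-0.005,0,-1]]]'

```text
clock: 14.1
eef_pos: [459.9, -8.3, 267.9]
tcp_rot: [-3.004, -0.001, -2.918]
contact_force: [2.2, 0.3, 6.9]
opening: 0.198
grasp_force: 31.8
```

```bash
python3 -c "
from ctl import *
go(-.052)"
```

```text
t 14.20 u 0.140 r 129.1 | scene -0.032(67) top -0.037(23) | th -0.039 w -0.039 f 1.125+-0.030 uo 0.002 | F [2.2 0.3 6.9] g 32
pred th [-0.05  -0.051 -0.052] w [-0.01  0.  ]
du [0.001 0.006 0.007 0.005]
[[[-0.0, 0.0001, -0.0, -0.001, -0.0, -0.0, -1], [-0.0002, 0.0007, -0.0001, -0.006, -0.001, -0.0, -1], [-0.0002, 0.0009, -0.0001, -0.007, -0.002, -0.0, -1], [-0.0001, 0.0006, -0.0001, -0.005, -0.001, -0.0, -1]]]
```

>>> send_rows --moves '[[[0,0.0001,0,-0.001,0,0,-1],[-0.0002,0.0007,-0.0001,-0.006,-0.001,0,-1],[-0.0002,0.0009,-0.0001,-0.007,-0.002,0,-1],[-0.0001,0.0006,-0.0001,-0.005,-0.001,0,-1]]]'

```text
clock: 14.6
eef_pos: [459.2, -5.7, 267.5]
tcp_rot: [-2.986, -0.001, -2.917]
contact_force: [2.4, 1.2, 6.2]
opening: 0.198
grasp_force: 31.8
```

```bash
python3 -c "
from ctl import *
go(-.05)"
```

```text
t 14.70 u 0.157 r 129.1 | scene -0.042(70) top -0.044(23) | th -0.045 w -0.003 f 1.125+-0.032 uo 0.003 | F [2.4 1.2 6.2] g 32
pred th [-0.048 -0.049 -0.05 ] w [-0.01  0.  ]
du [-0.01  -0.001  0.003  0.004]
[[[0.0003, -0.0012, 0.0002, 0.01, 0.002, 0.0, -1], [0.0, -0.0001, 0.0, 0.001, 0.0, 0.0, -1], [-0.0001, 0.0004, -0.0001, -0.003, -0.001, -0.0, -1], [-0.0001, 0.0005, -0.0001, -0.004, -0.001, -0.0, -1]]]
```

>>> send_rows --moves '[[[0.0002,-0.001,0.0002,0.008,0.002,0,-1],[0,0,0,0,0,0,-1],[-0.0001,0.0004,-0.0001,-0.003,-0.001,0,-1],[-0.0001,0.0005,-0.0001,-0.004,-0.001,0,-1]]]'

```text
clock: 15.1
eef_pos: [459.3, -5.9, 267.5]
tcp_rot: [-2.987, -0.001, -2.918]
contact_force: [3.6, 1.5, 7.2]
opening: 0.195
grasp_force: 31.8
```

```bash
python3 -c "
from ctl import *
go(-.048)"
```

```text
t 15.20 u 0.155 r 129.1 | scene -0.042(70) top -0.046(19) | th -0.045 w 0.001 f 1.127+-0.034 uo 0.003 | F [3.6 1.5 7.2] g 32
pred th [-0.046 -0.047 -0.048] w [-0.01  0.  ]
du [-0.008 -0.001  0.002  0.003]
[[[0.0002, -0.001, 0.0002, 0.008, 0.002, 0.0, -1], [0.0, -0.0001, 0.0, 0.001, 0.0, 0.0, -1], [-0.0001, 0.0002, -0.0, -0.002, -0.0, -0.0, -1], [-0.0001, 0.0004, -0.0001, -0.003, -0.001, -0.0, -1]]]
```

>>> send_rows --moves '[[[0.0002,-0.001,0.0002,0.008,0.002,0,-1],[0,0,0,0,0,0,-1],[-0.0001,0.0002,0,-0.002,0,0,-1],[-0.0001,0.0004,-0.0001,-0.003,-0.001,0,-1]]]'

```text
clock: 15.6
eef_pos: [459.4, -6.3, 267.6]
tcp_rot: [-2.99, -0.001, -2.917]
contact_force: [2.9, 2.2, 6.4]
opening: 0.198
grasp_force: 31.7
```

```bash
python3 -c "
from ctl import *
go(-.048,n=6)"
```

```text
t 15.70 u 0.152 r 129.1 | scene -0.042(70) top -0.047(20) | th -0.045 w -0.003 f 1.126+-0.033 uo 0.003 | F [2.9 2.2 6.4] g 32
pred th [-0.048 -0.048 -0.048] w [-0.  0.]
du [-0.004  0.     0.002  0.002  0.002  0.001]
[[[0.0001, -0.0005, 0.0001, 0.004, 0.001, 0.0, -1], [0.0, 0.0, 0.0, -0.0, -0.0, -0.0, -1], [-0.0001, 0.0002, -0.0, -0.002, -0.0, -0.0, -1], [-0.0001, 0.0002, -0.0, -0.002, -0.0, -0.0, -1], [-0.0001, 0.0002, -0.0, -0.002, -0.0, -0.0, -1], [-0.0, 0.0001, -0.0, -0.001, -0.0, -0.0, -1]]]
```

>>> send_rows --moves '[[[0.0001,-0.0005,0.0001,0.004,0.001,0,-1],[0,0,0,0,0,0,-1],[-0.0001,0.0002,0,-0.002,0,0,-1],[-0.0001,0.0002,0,-0.002,0,0,-1],[-0.0001,0.0002,0,-0.002,0,0,-1],[0,0.0001,0,-0.001,0,0,-1]]]'

```text
clock: 16.3
eef_pos: [459.3, -6.0, 267.6]
tcp_rot: [-2.988, -0.003, -2.917]
contact_force: [4.4, 1.1, 5.1]
opening: 0.197
grasp_force: 31.6
```

```bash
python3 -c "
from ctl import *
go(-.048,n=6)"
```

```text
t 16.40 u 0.154 r 129.1 | scene -0.046(71) top -0.053(21) | th -0.050 w -0.009 f 1.127+-0.032 uo 0.002 | F [4.4 1.1 5.1] g 32
pred th [-0.049 -0.048 -0.048] w [ 0. -0.]
du [ 0.01   0.002 -0.002 -0.003 -0.003 -0.002]
[[[-0.0003, 0.0012, -0.0002, -0.01, -0.002, -0.0, -1], [-0.0001, 0.0002, -0.0, -0.002, -0.0, -0.0, -1], [0.0001, -0.0002, 0.0, 0.002, 0.0, 0.0, -1], [0.0001, -0.0004, 0.0001, 0.003, 0.001, 0.0, -1], [0.0001, -0.0004, 0.0001, 0.003, 0.001, 0.0, -1], [0.0001, -0.0002, 0.0, 0.002, 0.0, 0.0, -1]]]
```

>>> send_rows --moves '[[[-0.0003,0.0012,-0.0002,-0.01,-0.002,0,-1],[-0.0001,0.0002,0,-0.002,0,0,-1],[0.0001,-0.0002,0,0.002,0,0,-1],[0.0001,-0.0004,0.0001,0.003,0.001,0,-1],[0.0001,-0.0004,0.0001,0.003,0.001,0,-1],[0.0001,-0.0002,0,0.002,0,0,-1]]]'

```text
clock: 17.0
eef_pos: [459.2, -5.8, 267.6]
tcp_rot: [-2.986, -0.003, -2.917]
contact_force: [3.7, 1.9, 5.2]
opening: 0.196
grasp_force: 31.7
```

```bash
python3 -c "
from ctl import *
go(-.048,n=6)"
```

```text
t 17.10 u 0.155 r 129.1 | scene -0.042(70) top -0.044(19) | th -0.043 w 0.013 f 1.124+-0.032 uo 0.002 | F [3.7 1.9 5.2] g 32
pred th [-0.047 -0.048 -0.048] w [-0.01  0.  ]
du [-0.017 -0.003  0.004  0.006  0.006  0.004]
[[[0.0005, -0.0021, 0.0003, 0.017, 0.004, 0.0, -1], [0.0001, -0.0004, 0.0001, 0.003, 0.001, 0.0, -1], [-0.0001, 0.0005, -0.0001, -0.004, -0.001, -0.0, -1], [-0.0002, 0.0007, -0.0001, -0.006, -0.001, -0.0, -1], [-0.0002, 0.0007, -0.0001, -0.006, -0.001, -0.0, -1], [-0.0001, 0.0005, -0.0001, -0.004, -0.001, -0.0, -1]]]
```

>>> send_rows --moves '[[[0.0004,-0.0016,0.0002,0.013,0.003,0,-1],[0.0001,-0.0004,0.0001,0.003,0.001,0,-1],[-0.0001,0.0005,-0.0001,-0.004,-0.001,0,-1],[-0.0002,0.0006,-0.0001,-0.005,-0.001,0,-1],[-0.0001,0.0005,-0.0001,-0.004,-0.001,0,-1],[-0.0001,0.0004,-0.0001,-0.003,-0.001,0,-1]]]'

```text
clock: 17.7
eef_pos: [459.2, -5.8, 267.5]
tcp_rot: [-2.985, -0.003, -2.917]
contact_force: [4.6, 0.9, 6.7]
opening: 0.199
grasp_force: 31.8
```

```bash
python3 -c "
from ctl import *
go(-.048,n=6)"
```

```text
t 17.80 u 0.156 r 129.1 | scene -0.046(71) top -0.056(22) | th -0.052 w -0.015 f 1.124+-0.032 uo 0.002 | F [4.6 0.9 6.7] g 32
pred th [-0.049 -0.048 -0.048] w [ 0.01 -0.  ]
du [ 0.016  0.003 -0.004 -0.006 -0.005 -0.004]
[[[-0.0005, 0.002, -0.0003, -0.016, -0.004, -0.0, -1], [-0.0001, 0.0004, -0.0001, -0.003, -0.001, -0.0, -1], [0.0001, -0.0005, 0.0001, 0.004, 0.001, 0.0, -1], [0.0002, -0.0007, 0.0001, 0.006, 0.001, 0.0, -1], [0.0001, -0.0006, 0.0001, 0.005, 0.001, 0.0, -1], [0.0001, -0.0005, 0.0001, 0.004, 0.001, 0.0, -1]]]
```

>>> send_rows --moves '[[[-0.0004,0.0017,-0.0003,-0.013,-0.003,0,-1],[-0.0001,0.0003,-0.0001,-0.002,-0.001,0,-1],[0.0001,-0.0004,0.0001,0.003,0.001,0,-1],[0.0002,-0.0006,0.0001,0.005,0.001,0,-1],[0.0001,-0.0005,0.0001,0.004,0.001,0,-1],[0.0001,-0.0003,0,0.003,0,0,-1]]]'

```text
clock: 18.4
eef_pos: [459.2, -5.6, 267.5]
tcp_rot: [-2.986, -0.003, -2.917]
contact_force: [4.7, 1.4, 7.7]
opening: 0.197
grasp_force: 31.8
```

```bash
python3 -c "
from ctl import *
go(-.048,n=6)"
```

```text
t 18.50 u 0.156 r 129.1 | scene -0.042(69) top -0.042(22) | th -0.041 w 0.021 f 1.120+-0.032 uo 0.002 | F [4.7 1.4 7.7] g 32
pred th [-0.046 -0.047 -0.048] w [-0.01  0.  ]
du [-0.025 -0.004  0.005  0.009  0.008  0.006]
[[[0.0007, -0.0031, 0.0005, 0.024, 0.006, 0.0, -1], [0.0001, -0.0005, 0.0001, 0.004, 0.001, 0.0, -1], [-0.0001, 0.0006, -0.0001, -0.005, -0.001, -0.0, -1], [-0.0003, 0.0011, -0.0002, -0.009, -0.002, -0.0, -1], [-0.0002, 0.001, -0.0001, -0.008, -0.002, -0.0, -1], [-0.0002, 0.0007, -0.0001, -0.006, -0.001, -0.0, -1]]]
```

>>> send_rows --moves '[[[0.0005,-0.002,0.0003,0.016,0.004,0,-1],[0.0001,-0.0005,0.0001,0.004,0.001,0,-1],[-0.0001,0.0005,-0.0001,-0.004,-0.001,0,-1],[-0.0002,0.0007,-0.0001,-0.006,-0.001,0,-1],[-0.0002,0.0006,-0.0001,-0.005,-0.001,0,-1],[-0.0001,0.0004,-0.0001,-0.003,-0.001,0,-1]]]'

```text
clock: 19.1
eef_pos: [459.3, -5.9, 267.5]
tcp_rot: [-2.987, -0.003, -2.917]
contact_force: [3.8, 1.3, 7.4]
opening: 0.195
grasp_force: 31.8
```

```bash
python3 -c "
from ctl import *
go(-.048,n=6)"
```

```text
t 19.20 u 0.155 r 129.1 | scene -0.042(70) top -0.047(21) | th -0.046 w -0.007 f 1.120+-0.034 uo 0.002 | F [3.8 1.3 7.4] g 32
pred th [-0.048 -0.048 -0.048] w [-0.  0.]
du [-0.003 -0.     0.001  0.001  0.001  0.001]
[[[0.0001, -0.0004, 0.0001, 0.003, 0.001, 0.0, -1], [0.0, 0.0, 0.0, 0.0, 0.0, 0.0, -1], [-0.0, 0.0001, -0.0, -0.001, -0.0, -0.0, -1], [-0.0, 0.0001, -0.0, -0.001, -0.0, -0.0, -1], [-0.0, 0.0001, -0.0, -0.001, -0.0, -0.0, -1], [-0.0, 0.0001, -0.0, -0.001, -0.0, -0.0, -1]]]
```

>>> send_rows --moves '[[[0.0001,-0.0004,0.0001,0.003,0.001,0,-1],[0,0,0,0,0,0,-1],[0,0.0001,0,-0.001,0,0,-1],[0,0.0001,0,-0.001,0,0,-1],[0,0.0001,0,-0.001,0,0,-1],[0,0.0001,0,-0.001,0,0,-1]]]'

```text
clock: 19.8
eef_pos: [459.2, -5.9, 267.5]
tcp_rot: [-2.987, -0.004, -2.917]
contact_force: [4.5, 2.4, 6.0]
opening: 0.198
grasp_force: 31.8
```

```bash
python3 -c "
from ctl import *
go(-.048,n=6)"
```

```text
t 19.90 u 0.155 r 129.1 | scene -0.042(70) top -0.050(25) | th -0.047 w 0.001 f 1.117+-0.034 uo 0.002 | F [4.5 2.4 6. ] g 32
pred th [-0.048 -0.048 -0.048] w [-0.  0.]
du [-0.004 -0.001  0.001  0.001  0.001  0.001]
[[[0.0001, -0.0005, 0.0001, 0.004, 0.001, 0.0, -1], [0.0, -0.0001, 0.0, 0.001, 0.0, 0.0, -1], [-0.0, 0.0001, -0.0, -0.001, -0.0, -0.0, -1], [-0.0, 0.0001, -0.0, -0.001, -0.0, -0.0, -1], [-0.0, 0.0001, -0.0, -0.001, -0.0, -0.0, -1], [-0.0, 0.0001, -0.0, -0.001, -0.0, -0.0, -1]]]
```

>>> send_rows --moves '[[[0.0001,-0.0004,0.0001,0.003,0.001,0,-1],[0,0,0,0,0,0,-1],[0,0.0001,0,-0.001,0,0,-1],[0,0.0001,0,-0.001,0,0,-1],[0,0.0001,0,-0.001,0,0,-1],[0,0.0001,0,-0.001,0,0,-1],[0,0,0,0,0,0,-1]]]'

```text
clock: 20.6
eef_pos: [459.2, -5.9, 267.6]
tcp_rot: [-2.986, -0.006, -2.917]
contact_force: [3.5, 1.4, 5.5]
opening: 0.196
grasp_force: 31.7
```

```bash
python3 -c "
from ctl import *
go(-.3,n=4,rate=.12)"
```

```text
t 20.70 u 0.155 r 129.1 | scene -0.047(72) top -0.056(20) | th -0.052 w -0.007 f 1.116+-0.033 uo 0.002 | F [3.5 1.4 5.5] g 32
pred th [-0.087 -0.102 -0.233] w [-0.15 -0.14]
du [-0.069 -0.012  0.02   0.034]
[[[0.002, -0.0086, 0.0011, 0.067, 0.015, 0.0, -1], [0.0003, -0.0015, 0.0001, 0.012, 0.003, 0.0, -1], [-0.0006, 0.0025, -0.0002, -0.019, -0.004, -0.0, -1], [-0.001, 0.0043, -0.0005, -0.033, -0.008, -0.0, -1]]]
```

>>> send_rows --moves '[[[0.002,-0.0086,0.0011,0.067,0.015,0,-1],[0.0003,-0.0015,0.0001,0.012,0.003,0,-1],[-0.0006,0.0025,-0.0002,-0.019,-0.004,0,-1],[-0.001,0.0043,-0.0005,-0.033,-0.008,0,-1]]]'

```text
clock: 21.1
eef_pos: [460.2, -9.9, 268.2]
tcp_rot: [-3.013, -0.005, -2.919]
contact_force: [4.1, 1.7, 5.4]
opening: 0.199
grasp_force: 31.7
```

```bash
python3 -c "
from ctl import *
go(-.3,n=4,rate=.1)"
```

```text
t 21.20 u 0.130 r 129.1 | scene -0.084(69) top -0.096(24) | th -0.101 w -0.156 f 1.116+-0.036 uo 0.001 | F [4.1 1.7 5.4] g 32
pred th [-0.148 -0.156 -0.252] w [-0.08 -0.12]
du [0.056 0.026 0.009 0.001]
[[[-0.0016, 0.007, -0.0011, -0.055, -0.013, -0.0, -1], [-0.0007, 0.0032, -0.0007, -0.025, -0.006, -0.0, -1], [-0.0003, 0.0011, -0.0003, -0.009, -0.002, -0.0, -1], [-0.0, 0.0001, -0.0, -0.001, -0.0, -0.0, -1]]]
```

>>> send_rows --moves '[[[-0.0016,0.007,-0.0011,-0.055,-0.013,0,-1],[-0.0007,0.0032,-0.0007,-0.025,-0.006,0,-1],[-0.0003,0.0011,-0.0003,-0.009,-0.002,0,-1],[0,0.0001,0,-0.001,0,0,-1]]]'

```text
clock: 21.6
eef_pos: [457.3, 2.5, 265.8]
tcp_rot: [-2.92, -0.005, -2.917]
contact_force: [4.3, 0.7, 4.9]
opening: 0.192
grasp_force: 31.7
```

```bash
python3 -c "
from ctl import *
go(-.3,n=4,rate=.1)"
```

```text
t 21.70 u 0.221 r 129.0 | scene -0.130(77) top -0.135(28) | th -0.141 w -0.051 f 1.103+-0.038 uo 0.002 | F [4.3 0.7 4.9] g 32
pred th [-0.174 -0.186 -0.292] w [-0.11 -0.12]
du [-0.031 -0.003  0.013  0.02 ]
[[[0.0009, -0.0038, 0.0008, 0.03, 0.007, 0.0, -1], [0.0001, -0.0004, 0.0001, 0.003, 0.001, 0.0, -1], [-0.0004, 0.0016, -0.0003, -0.013, -0.003, -0.0, -1], [-0.0006, 0.0025, -0.0005, -0.019, -0.004, -0.0, -1]]]
```

>>> send_rows --moves '[[[0.0009,-0.0038,0.0008,0.03,0.007,0,-1],[0.0001,-0.0004,0.0001,0.003,0.001,0,-1],[-0.0004,0.0016,-0.0003,-0.013,-0.003,0,-1],[-0.0006,0.0025,-0.0005,-0.019,-0.004,0,-1]]]'

```text
clock: 22.1
eef_pos: [457.5, 1.7, 266.0]
tcp_rot: [-2.921, -0.005, -2.919]
contact_force: [5.7, 2.4, 4.6]
opening: 0.194
grasp_force: 31.6
```

```bash
python3 -c "
from ctl import *
go(-.3,n=4,rate=.1)"
```

```text
t 22.20 u 0.220 r 129.0 | scene -0.176(79) top -0.183(31) | th -0.188 w -0.125 f 1.105+-0.035 uo 0.001 | F [5.7 2.4 4.6] g 32
pred th [-0.231 -0.24  -0.3  ] w [-0.09  0.  ]
du [0.033 0.019 0.011 0.007]
[[[-0.0009, 0.004, -0.001, -0.032, -0.007, -0.0, -1], [-0.0005, 0.0023, -0.0006, -0.019, -0.004, -0.0, -1], [-0.0003, 0.0013, -0.0004, -0.011, -0.002, -0.0, -1], [-0.0002, 0.0008, -0.0003, -0.007, -0.002, -0.0, -1]]]
```

>>> send_rows --moves '[[[-0.0009,0.004,-0.001,-0.032,-0.007,0,-1],[-0.0005,0.0023,-0.0006,-0.019,-0.004,0,-1],[-0.0003,0.0013,-0.0004,-0.011,-0.002,0,-1],[-0.0002,0.0008,-0.0003,-0.007,-0.002,0,-1]]]'

```text
clock: 22.6
eef_pos: [455.5, 10.6, 263.6]
tcp_rot: [-2.851, -0.006, -2.918]
contact_force: [4.1, 2.3, 6.0]
opening: 0.195
grasp_force: 31.7
```

```bash
python3 -c "
from ctl import *
go(-.3,n=4,rate=.08)"
```

```text
t 22.70 u 0.290 r 129.0 | scene -0.236(84) top -0.239(38) | th -0.245 w -0.098 f 1.104+-0.027 uo 0.001 | F [4.1 2.3 6. ] g 32
pred th [-0.279 -0.286 -0.3  ] w [-0.07  0.  ]
du [0.022 0.012 0.006 0.003]
[[[-0.0006, 0.0026, -0.0008, -0.021, -0.005, -0.0, -1], [-0.0003, 0.0014, -0.0005, -0.012, -0.003, -0.0, -1], [-0.0002, 0.0007, -0.0002, -0.006, -0.001, -0.0, -1], [-0.0001, 0.0004, -0.0001, -0.003, -0.001, -0.0, -1]]]
```

>>> send_rows --moves '[[[-0.0006,0.0026,-0.0008,-0.021,-0.005,0,-1],[-0.0003,0.0014,-0.0005,-0.012,-0.003,0,-1],[-0.0002,0.0007,-0.0002,-0.006,-0.001,0,-1],[-0.0001,0.0004,-0.0001,-0.003,-0.001,0,-1]]]'

```text
clock: 23.1
eef_pos: [454.3, 15.6, 261.9]
tcp_rot: [-2.808, -0.006, -2.918]
contact_force: [5.1, 0.9, 4.3]
opening: 0.198
grasp_force: 31.5
```

```bash
python3 -c "
from ctl import *
go(-.3,manual=[0,0,0,0])"
```

```text
t 23.20 u 0.331 r 129.0 | scene -0.290(90) top -0.290(41) | th -0.296 w -0.036 f 1.111+-0.025 uo 0.001 | F [5.1 0.9 4.3] g 32
du [0 0 0 0]
[[[0.0, 0.0, 0.0, 0.0, 0.0, 0.0, -1], [0.0, 0.0, 0.0, 0.0, 0.0, 0.0, -1], [0.0, 0.0, 0.0, 0.0, 0.0, 0.0, -1], [0.0, 0.0, 0.0, 0.0, 0.0, 0.0, -1]]]
```

>>> send_rows --moves '[[[0,0,0,0,0,0,-1],[0,0,0,0,0,0,-1],[0,0,0,0,0,0,-1],[0,0,0,0,0,0,-1]]]'

```text
clock: 23.6
eef_pos: [454.3, 15.5, 262.0]
tcp_rot: [-2.808, -0.006, -2.918]
contact_force: [4.3, 2.5, 2.5]
opening: 0.197
grasp_force: 31.5
```

```bash
python3 -c "
from ctl import *
go(-.3,manual=[-.035]*18)"
```

```text
t 23.70 u 0.331 r 128.9 | scene -0.301(90) top -0.298(44) | th -0.300 w -0.000 f 1.110+-0.026 uo 0.001 | F [4.3 2.5 2.5] g 32
du [-0.035 -0.035 -0.035 -0.035 -0.035 -0.035 -0.035 -0.035 -0.035 -0.035
 -0.035 -0.035 -0.035 -0.035 -0.035 -0.035 -0.035 -0.035]
[[[0.001, -0.0042, 0.0014, 0.034, 0.008, 0.0, -1], [0.001, -0.0042, 0.0012, 0.034, 0.008, 0.0, -1], [0.001, -0.0043, 0.0011, 0.034, 0.008, 0.0, -1], [0.001, -0.0043, 0.0009, 0.034, 0.008, 0.0, -1], [0.001, -0.0043, 0.0008, 0.034, 0.008, 0.0, -1], [0.001, -0.0044, 0.0006, 0.034, 0.008, 0.0, -1], [0.001, -0.0044, 0.0005, 0.034, 0.008, 0.0, -1], [0.001, -0.0044, 0.0003, 0.034, 0.008, 0.0, -1], [0.001, -0.0044, 0.0001, 0.034, 0.008, 0.0, -1], [0.001, -0.0044, -0.0, 0.034, 0.008, 0.0, -1], [0.001, -0.0044, -0.0002, 0.034, 0.008, 0.0, -1], [0.001, -0.0044, -0.0003, 0.034, 0.008, 0.0, -1], [0.001, -0.0044, -0.0005, 0.034, 0.008, 0.0, -1], [0.001, -0.0044, -0.0006, 0.034, 0.008, 0.0, -1], [0.001, -0.0043, -0.0008, 0.034, 0.008, 0.0, -1], [0.001, -0.0043, -0.001, 0.034, 0.008, 0.0, -1], [0.001, -0.0043, -0.0011, 0.034, 0.008, 0.0, -1], [0.001, -0.0042, -0.0013, 0.034, 0.008, 0.0, -1]]]
```

The rocker rests on its stop again. I'll return the lever to its rest angle.

>>> send_rows --moves '[[[0.001,-0.0042,0.0014,0.034,0.008,0,-1],[0.001,-0.0042,0.0012,0.034,0.008,0,-1],[0.001,-0.0043,0.0011,0.034,0.008,0,-1],[0.001,-0.0043,0.0009,0.034,0.008,0,-1],[0.001,-0.0043,0.0008,0.034,0.008,0,-1],[0.001,-0.0044,0.0006,0.034,0.008,0,-1],[0.001,-0.0044,0.0005,0.034,0.008,0,-1],[0.001,-0.0044,0.0003,0.034,0.008,0,-1],[0.001,-0.0044,0.0001,0.034,0.008,0,-1]]]'

```text
clock: 24.6
eef_pos: [463.3, -23.5, 269.2]
tcp_rot: [-3.124, -0.008, -2.917]
contact_force: [3.4, 1.6, 6.9]
opening: 0.199
grasp_force: 31.9
```

>>> send_rows --moves '[[[0.001,-0.0044,0,0.034,0.008,0,-1],[0.001,-0.0044,-0.0002,0.034,0.008,0,-1],[0.001,-0.0044,-0.0003,0.034,0.008,0,-1],[0.001,-0.0044,-0.0005,0.034,0.008,0,-1],[0.001,-0.0044,-0.0006,0.034,0.008,0,-1],[0.001,-0.0043,-0.0008,0.034,0.008,0,-1],[0.001,-0.0043,-0.001,0.034,0.008,0,-1],[0.001,-0.0043,-0.0011,0.034,0.008,0,-1],[0.001,-0.0042,-0.0013,0.034,0.008,0,-1],[0,0,0,0,0,0,-1]]]'

```text
clock: 25.6
eef_pos: [472.5, -63.3, 263.4]
tcp_rot: [2.844, -0.011, -2.915]
contact_force: [4.7, -2.5, 12.1]
opening: 0.197
grasp_force: 32.4
```

```bash
python3 -c "
from ctl import *
s=sense(); print(s['clock'],lever(s),delta(s,129,-.3),s['contact_force'],meas(grab_frame('scene'),[3.2,8.3])[0])
print(target(240,-.3)[0]-target(129,-.3)[0])"
```

```text
25.6 (np.float64(-0.3066829943710827), np.float64(129.46016914625358)) (array([ 0. ,  1. , -0.2]), array([ 0.0052, -0.0098, -0.001 ])) [ 4.66165798 -2.48703629 12.06399448] -0.29926459179001286
[  7.33755309 -31.9715539  106.04235029]
```

>>> send_rows --moves '[[[0,0.001,0,0,0,0,-1],[0,0,0,0,0,0,-0.55],[0,0,0,0,0,0,-0.5],[0,0,0,0,0,0,-0.4],[0,0,0,0,0,0,0],[0,0,0,0,0,0,0.4],[0,0,0,0,0,0,0.7],[0,0,0,0,0,0,0.7],[0,0,0,0,0,0,0.7],[0,0,0,0,0,0,0.7]]]'

```text
clock: 26.65
eef_pos: [471.9, -61.6, 263.0]
tcp_rot: [2.845, -0.01, -2.912]
contact_force: [-0.3, 0.5, -0.8]
opening: 0.852
grasp_force: 0.0
```

>>> send_rows --moves '[[[0.0004,-0.0015,0.005,0,0,0,0.7],[0.001,-0.004,0.0133,0,0,0,0.7],[0.001,-0.004,0.0133,0,0,0,0.7],[0.001,-0.004,0.0133,0,0,0,0.7],[0.001,-0.004,0.0133,0,0,0,0.7],[0.001,-0.004,0.0133,0,0,0,0.7],[0.001,-0.004,0.0133,0,0,0,0.7],[0.001,-0.004,0.0133,0,0,0,0.7],[0,-0.003,0.015,0,0,0,0.7],[0,0,0.015,0,0,0,0.7]]]'

```text
clock: 27.65
eef_pos: [479.3, -94.5, 392.2]
tcp_rot: [2.845, -0.01, -2.913]
contact_force: [0.0, 0.3, 0.3]
opening: 0.853
grasp_force: 0.0
```

>>> send_rows --moves '[[[-0.01,0,0.015,0,0,0,0.7],[-0.01,0,0.015,0,0,0,0.7],[-0.01,0,0.01,0,0,0,0.7],[-0.01,0,0,0,0,0,0.7],[0,0,0,0,0,0,0.7],[0,0,0,0,0,0,0.7],[0,0,0,0,0,0,0.7]]]'

```text
clock: 28.35
eef_pos: [439.3, -94.1, 430.5]
tcp_rot: [2.844, -0.011, -2.913]
contact_force: [-0.1, 1.1, -0.3]
opening: 0.852
grasp_force: 0.0
```

```bash
python3 -c "
from ctl import *
s=sense(); print(s['clock'],s['eef_pos'],s['contact_force'],s['opening'])
f=grab_frame('scene'); g=grab_frame('top'); print(meas(f,[3.2,8.3])[0],meas(g,[0,-10])[0])
cv2.imwrite('pics/end.png',np.hstack([cv2.resize(f['img'][110:310,200:350,::-1],(450,600)),g['img'][100:300,160:310,::-1].repeat(2,0).repeat(2,1)[:400].copy() if 0 else cv2.resize(g['img'][100:300,160:276,::-1],(348,600))]))"
```

```text
28.35 [439.32855759 -94.05941557 430.49091487] [-0.08461973  1.08423454 -0.26295395] 0.8516537325519978
-0.30281367328842285 -0.2957780778363654
```

View pics/end.png

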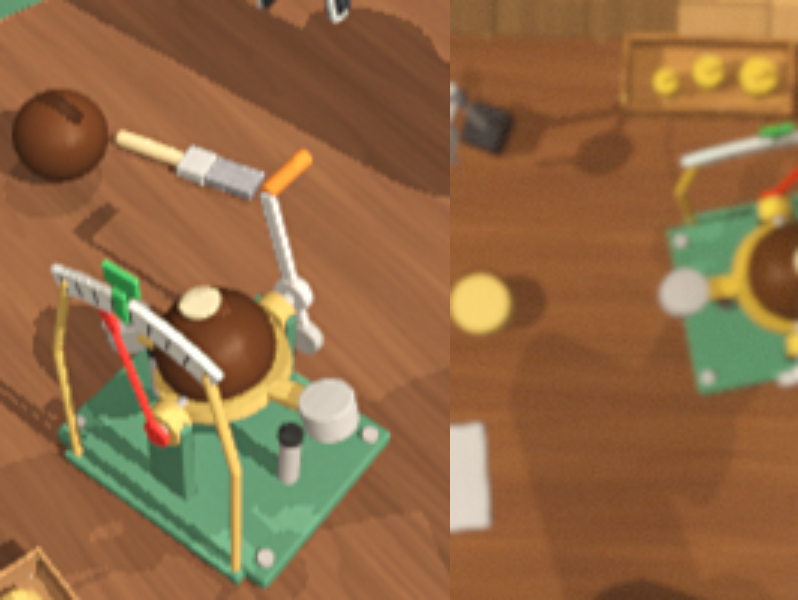

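The rocker rests on its original stop with the pointer tip at (110,320). The lever is free with its bar at (290,172), the gripper is clear, and the other items in view look unmoved.

```bash
python3 -c "
from rig import *
print(sign_off())"
```

```text
the job is handed in; nothing more can be done
None
```

The job is handed in with no verdict shown: by camera estimate the pointer stayed within about 0.06 rad of the flag from about 10 s to 20.7 s, then the rocker was lowered at about 0.15 rad/s or less onto its original stop, and the lever was released with the arm clear at 28 s.

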